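# Unload the lamp turntable into a tote, then stack and nest the empties

### The job

The LED modules on the turntable are done: lift the plunger knob, swing the table clockwise to its unloading stop, let the plunger drop home, and put every module into the tote on the robot's side of the table. Then swing the emptied table back under the lamp for the next batch, plunger home again, and set one of the three empty totes on the loaded one, turned the way that stacks, so that it stands level on the ledges and does not press on the modules. Put the other two empties one inside the other, turned the way that nests and sunk fully home, upright on the bench, and leave the other things where they are.

Things in the scene. Friction and masses are not known exactly. Their poses are not given: they have to be found in the camera images.
- table_axis (a point): Point on the indexing turntable's upright axis, level with the top of its aluminium disc (30 mm above the bench). Belongs to the fixed base: x points to the lamp post, z up. The base is a round dark plate, radius 104 mm, 16 mm thick. The disc, radius 76 mm, carries the modules, and an ear that sticks out over the base with a spring plunger; hub 38 mm wide, 10 mm high.
- lamp_under (a point): Centre of the underside (74 mm above the bench) of the fixed white lamp head over the far side of the table; axes as table_axis. The head covers 34 mm either way in x and 70 mm in y; the fins on it reach 105 mm above the bench, the post behind it (42 mm farther in x) 116 mm.
- unload_bush (a point): Steel bush in the base's top face, 88 mm from the axis, into which the plunger's pin drops at the unloading stop: seen from above 110 deg counter-clockwise of the base's x. The other bush, where the pin starts, lies 110 deg clockwise of x. On its way from one to the other the plunger passes the side away from the lamp.
- turntable (a joint): Angle of the disc in rad, growing clockwise seen from above: 0 with the modules under the lamp, 2.443 (140 deg) at the unloading stop, where they stand clear of the lamp. Turns easily (0.05 N m) but only with the plunger lifted; stops allow 0.05 rad beyond either end.
- plunger (a joint): Lift of the spring plunger in m: 0 with the pin home in a bush, 0.009 when just clear, 0.014 at most. The spring presses down with 4 N (home) to 6.5 N (lifted). Let go between the bushes, the pin rides on the plate; its round end (9.6 mm pin, 14 mm bush) drops in by itself when within about 3 mm.
- knob_mid (a point): Centre of the plunger's round knurled black knob, 28 mm in diameter, 20 mm tall; 60 mm above the bench when home. It travels with the disc, 88 mm from the axis. Under it 7 mm of bare shaft, then a collar 17 mm wide on the ear, whose top is level with the disc. Lift it and swing the table by it.
- load_tote_mid (a point): Centre (30 mm up) of the tote to be filled, on the robot's side of the table. Grey stack-nest tote, 148 mm long (x), 60 wide (y), 60 high, open top, floor 3 mm thick. x points to the end with the card holder. The top 22 mm are an upright rim band, inside 143 x 55 mm: grip it across the width. Below it the walls taper to a base of 128 x 40 mm. 0.16 kg.
- load_tote_ledge (a point): Inner edge of the load tote's single ledge: 14 mm wide, in the middle of the card-holder end, 55 mm from the tote's centre, 40 mm above its underside, 20 mm below the rim. The other end has two ledges in its corners at the same height, also 55 mm from the centre. The base of a tote turned half round comes to stand on them. All four totes have these.
- spare_1_mid (a point): Centre (30 mm up) of the first of three empty totes, all like the load tote, x to the card-holder end. Put into a tote below with x axes alike it nests: it sinks until it is 22 mm higher, 1.5 mm play. With x axes opposite (half a turn) it stacks on the ledges, 40 mm higher, 4 mm play. One spare stands right of the load tote, two left of the monitor; which varies.
- spare_2_mid (a point): Centre (30 mm up) of the second empty tote, like spare_1; x to its card-holder end, z up.
- spare_3_mid (a point): Centre (30 mm up) of the third empty tote, like spare_1; x to its card-holder end, z up.
- module_1_mid (a point): Centre of an LED module: an upright ribbed aluminium cooler, 22 mm in diameter, 30 mm tall, white board on top; z is its axis; 45 g. It stands on the disc 60 mm from the axis between three locating pins 8 mm high, which reach 17 mm from its centre. The four places are 35 mm apart on an arc. Two to four modules are present.
- module_2_mid (a point): Centre of another LED module, like module_1, in the next place of the disc; may be absent.
- module_3_mid (a point): Centre of another LED module, like module_1, in the next place of the disc; may be absent.
- module_4_mid (a point): Centre of another LED module, like module_1, in the next place of the disc; may be absent.
- monitor: The computer monitor that divides the bench, edge-on to the robot; fixed. Origin at the centre of its foot, on the bench. Its screen is a wall nearly along x (x 0.24 to 0.68, y -0.04 to 0.16), top 0.41 m above the bench: pass over it. The foot is 10 mm high, y -0.11 to 0.12.
- paste_jar: Bystander, loose: white paste jar, 49 mm in diameter, 42 mm tall; origin under its centre. Leave it where it is.
- dropper: Bystander, loose: white dropper bottle, 40 mm in diameter, 112 mm tall; origin under its centre. Leave it where it is.
- cal_block: Bystander, loose: pale calibration block, 45 x 60 x 28 mm; origin under its centre. Leave it where it is.
- reel: Bystander, loose: solder reel, 66 mm in diameter, 40 mm tall; origin under its centre. Leave it where it is.
Not all that is in view belongs to the job. What is shaped like the part that bears spare_2_mid but red is not meant. Leave any orange look-alike of the part that bears spare_3_mid alone.

How it is judged:
On the way, in this order (a step that is already met when the one before it is completed fails the run):
1. the turntable is at its unloading stop with the plunger home (value of joint turntable between 2.3835 and 2.5035 rad and value of joint plunger below 0.003 m), for 0.2 s.
2. every module lies in the load tote, below its ledges (x of module_1_mid in the frame of load_tote_mid between -0.066 and 0.066 m and y of module_1_mid in the frame of load_tote_mid between -0.027 and 0.027 m and z of module_1_mid in the frame of load_tote_mid between -0.03 and 0.006 m and x of module_2_mid in the frame of load_tote_mid between -0.066 and 0.066 m and y of module_2_mid in the frame of load_tote_mid between -0.027 and 0.027 m and z of module_2_mid in the frame of load_tote_mid between -0.03 and 0.006 m and x of module_3_mid in the frame of load_tote_mid between -0.066 and 0.066 m and y of module_3_mid in the frame of load_tote_mid between -0.027 and 0.027 m and z of module_3_mid in the frame of load_tote_mid between -0.03 and 0.006 m and x of module_4_mid in the frame of load_tote_mid between -0.066 and 0.066 m and y of module_4_mid in the frame of load_tote_mid between -0.027 and 0.027 m and z of module_4_mid in the frame of load_tote_mid between -0.03 and 0.006 m), for 0.2 s.
3. the empty turntable is back under the lamp with the plunger home (value of joint turntable between -0.06 and 0.06 rad and value of joint plunger below 0.003 m), for 0.2 s.
At the end, for the whole second after the job is handed in: Table back under the lamp (0.06 rad), plunger within 3 mm of home; all modules in the load tote below its ledges; one spare level on it, 37-43 mm higher, centred to 7 mm; the others nested, 19-26 mm apart in height, centred to 5 mm, upright on the bench; all at rest (all of step 2 and all of step 3 and angle between load_tote_mid's own z axis and vertical below 0.06 rad and height (world z) of load_tote_mid between 0.025 and 0.035 m and linear speed of each of spare_1, spare_2, spare_3, load_tote below 0.02 m/s and ((z of spare_1_mid in the frame of load_tote_mid between 0.037 and 0.043 m and x of spare_1_mid in the frame of load_tote_mid between -0.007 and 0.007 m and y of spare_1_mid in the frame of load_tote_mid between -0.007 and 0.007 m and angle between spare_1_mid's own z axis and vertical below 0.06 rad and ((z of spare_2_mid in the frame of spare_3_mid between 0.019 and 0.026 m and x of spare_2_mid in the frame of spare_3_mid between -0.005 and 0.005 m and y of spare_2_mid in the frame of spare_3_mid between -0.005 and 0.005 m and angle between spare_2_mid's own z axis and vertical below 0.06 rad and height (world z) of spare_3_mid between 0.025 and 0.035 m) or (z of spare_3_mid in the frame of spare_2_mid between 0.019 and 0.026 m and x of spare_3_mid in the frame of spare_2_mid between -0.005 and 0.005 m and y of spare_3_mid in the frame of spare_2_mid between -0.005 and 0.005 m and angle between spare_3_mid's own z axis and vertical below 0.06 rad and height (world z) of spare_2_mid between 0.025 and 0.035 m))) or (z of spare_2_mid in the frame of load_tote_mid between 0.037 and 0.043 m and x of spare_2_mid in the frame of load_tote_mid between -0.007 and 0.007 m and y of spare_2_mid in the frame of load_tote_mid between -0.007 and 0.007 m and angle between spare_2_mid's own z axis and vertical below 0.06 rad and ((z of spare_1_mid in the frame of spare_3_mid between 0.019 and 0.026 m and x of spare_1_mid in the frame of spare_3_mid between -0.005 and 0.005 m and y of spare_1_mid in the frame of spare_3_mid between -0.005 and 0.005 m and angle between spare_1_mid's own z axis and vertical below 0.06 rad and height (world z) of spare_3_mid between 0.025 and 0.035 m) or (z of spare_3_mid in the frame of spare_1_mid between 0.019 and 0.026 m and x of spare_3_mid in the frame of spare_1_mid between -0.005 and 0.005 m and y of spare_3_mid in the frame of spare_1_mid between -0.005 and 0.005 m and angle between spare_3_mid's own z axis and vertical below 0.06 rad and height (world z) of spare_1_mid between 0.025 and 0.035 m))) or (z of spare_3_mid in the frame of load_tote_mid between 0.037 and 0.043 m and x of spare_3_mid in the frame of load_tote_mid between -0.007 and 0.007 m and y of spare_3_mid in the frame of load_tote_mid between -0.007 and 0.007 m and angle between spare_3_mid's own z axis and vertical below 0.06 rad and ((z of spare_1_mid in the frame of spare_2_mid between 0.019 and 0.026 m and x of spare_1_mid in the frame of spare_2_mid between -0.005 and 0.005 m and y of spare_1_mid in the frame of spare_2_mid between -0.005 and 0.005 m and angle between spare_1_mid's own z axis and vertical below 0.06 rad and height (world z) of spare_2_mid between 0.025 and 0.035 m) or (z of spare_2_mid in the frame of spare_1_mid between 0.019 and 0.026 m and x of spare_2_mid in the frame of spare_1_mid between -0.005 and 0.005 m and y of spare_2_mid in the frame of spare_1_mid between -0.005 and 0.005 m and angle between spare_2_mid's own z axis and vertical below 0.06 rad and height (world z) of spare_1_mid between 0.025 and 0.035 m))))); the robot touches nothing.
It fails at once if the paste jar is disturbed (moved more than 30 mm) (distance of paste_jar from where it was at the start of the episode above 0.03 m).
It fails at once if the dropper bottle is disturbed (moved more than 30 mm) (distance of dropper from where it was at the start of the episode above 0.03 m).
It fails at once if the calibration block is disturbed (moved more than 30 mm) (distance of cal_block from where it was at the start of the episode above 0.03 m).
It fails at once if the solder reel is disturbed (moved more than 30 mm) (distance of reel from where it was at the start of the episode above 0.03 m).
It fails at once if a tote is pressed onto a module (over 15 N) (contact force between any of spare_1, spare_2, spare_3 and module_1 above 15 N or contact force between any of spare_1, spare_2, spare_3 and module_2 above 15 N or contact force between any of spare_1, spare_2, spare_3 and module_3 above 15 N or contact force between any of spare_1, spare_2, spare_3 and module_4 above 15 N).
Of module_1, module_2, module_3, module_4 only 2 to 4 are there at a start; the rules pass over those that are not, and their reading is None.
At some moment in a run one of spare_1, spare_2, spare_3 may be knocked a few centimetres aside while the robot is not near it.
It also fails if it takes over 210 s, if anything falls off the work surface, if the arm or the gripper's body presses on something with over 40 N, if the wrist force passes 120 N, or if a joint passes its speed limit or range.

### The arm

A 6-joint arm with a two-finger parallel gripper is mounted at the origin on a cart in front of the work surface, level with it; the furniture and walls round the work are solid. World frame = base frame: x ahead of the robot, y to its left, z up, the work surface at z = 0. Lengths are in m, angles in rad, forces in N, time in s.
With the tool pointing down it reaches from about 0.3 to 0.875 m from the base axis. Payload 4.2 kg.
Tool frame: the origin (TCP) lies on the centre line of the jaws, within the pads' length; the fingertips stand arm.nose_length ahead of it and the grasp point (between the pads) lies 8 mm behind it (arm.nose_length is the distance from the TCP to the fingertips, in m); z points along the fingers, x is the direction in which the jaws open and shut, and the axes are right-handed (so a half turn about z gives the same grasp; the last joint's range is limited). The gripper opens to 85 mm and grips with 20 to 120 N. Pads are 22 mm wide; open, the fingers measure 114 mm over their backs; the gripper's body (76 mm by 85 mm) begins 54 mm behind the grasp point. The pads swing forward as they close: fully open they stand 13 mm farther back than shut.
Start: joints at [1.098, 0.32, 1.565, -0, 1.257, -0.02], TCP at [0.252, 0.517, 0.212] pointing down, gripper open.
Joint ranges: [-3.11, 3.11], [-0.84, 2.01], [0.21, 2.61], [-1.34, 4.49], [0.05, 2.63], [-2.56, 2.56]. Speed limits (rad/s): [2.57, 2.57, 3.14, 3.14, 3.14, 3.14].

### API

Orientations are given as [roll, pitch, yaw] about the fixed x, y, z axes, in that order (R = Rz(yaw) Ry(pitch) Rx(roll)).
In Python, from rig import arm, vision gives the robot as it stands. The module is installed in compiled form; this text tells all that it offers.
- The arm moves only by the tool arm_command, never from a script. Its argument "targets" is one flat list of numbers, 7 for each row, row after row: the closure, from 0 (fully open) to 1 (shut), then the shift along the tool's x, y, z in cm, then the turn, a rotation vector about the tool's x, y, z in rad. A call has 1 to 12 rows; each row is the pose to reach, as a shift and turn from the pose commanded when the call began, along the tool's axes at that moment; what a row does not reach only later rows make up. A row lasts 1/8 s, in which the tool goes at most 62.5 mm and 10.7 degrees, less where a joint would pass 70% of its speed; a pose out of reach is approached as far as the arm can. A call with a gripper value outside its range is refused whole. The fingers move at their own pace and stop on an object; "force" is the grip in N (left out, the last holds). Time passes only in rows, so rows that repeat a pose let the fingers close. It gives the time, the measured TCP pose, the force and the opening at its end, in the units of the state.
- arm.get_obs(): the state, without advancing time (a new reading comes with each control period).
- vision.read_camera(name): name is "scene" or "top" or "wrist"; returns the picture (420x560x3 uint8, red, green, blue); there is no depth.
- vision.camera_model(name): a dict with "mtx" (3x3 intrinsics, pixels), "R" (3x3) and "t" (3): a world point X has camera coordinates R X + t; the wrist camera has in their place "tool_from_camera" (4x4, takes a point from camera to tool coordinates, whose origin is the TCP and whose axes are the tool frame's). Camera axes: x right, y down, z forward; pixel columns grow to the right and rows downward; lengths in m; the calibration is good to about 2 mm. A picture is of the moment at which its call begins: read the wrist's pose just before it. camera_model takes no time and is no camera call.
- arm.hand_in(): hands the job in, once; it reports no verdict.
The state is a dict: "clock": time; "joints": joint angles; "joint_velocities": joint speeds; "effort": joint torques, N m; "ee_pos": TCP position; "tcp_rot": TCP orientation; "ft_force": force on the tool from outside, world axes, zero at the start; "torque": the same for the moment, N m; "grip_width": finger opening in m.
Only numpy, scipy, OpenCV 4.12 (cv2) and the standard library are available. Lean on these libraries where they do the work, as an engineer would, in place of code of your own. Each camera call takes 0.05 s, during which the arm holds its last target. There are 200 camera calls.

## Working session

There is one attempt and no reset: what is moved stays moved. The work goes in short steps, Python scripts to look and compute and a tool call to move; the robot and the scene stay as the last step left them, time stands still between calls to the robot, and variables do not carry over. Pictures are saved under pics/ and viewed, on a budget of 14 in all, crops included, one or two more only if the job needs it, and the job is handed in when it is done.

Besides the shell and the picture viewer there is one more tool, called by a JSON object that holds its "op" and its "data", one argument or row to a line. arm_command: Moves the arm, as the interface text tells. Its arguments: {"type":"object","properties":{"targets":{"type":"array","items":{"type":"number"}},"force":{"type":"number"}},"required":["targets"]}

```bash
mkdir -p pics; cat > h.py <<'E'
import numpy as np, cv2
from rig import arm, vision
from scipy.spatial.transform import Rotation as Ro
def save(cam,name,crop=None,s=1):
    im=vision.read_camera(cam)[:,:,::-1]
    cv2.imwrite('pics/raw_'+name,im)
    if crop: x0,y0,x1,y1=crop; im=im[y0:y1,x0:x1]
    if s!=1: im=cv2.resize(im,None,fx=s,fy=s,interpolation=cv2.INTER_CUBIC)
    cv2.imwrite('pics/'+name,im)
def model(cam,obs=None):
    m=vision.camera_model(cam); K=np.array(m['mtx'])
    if 'R' in m: return K,np.array(m['R']),np.array(m['t'])
    o=obs or arm.get_obs(); T=np.eye(4); T[:3,:3]=Ro.from_euler('xyz',o['tcp_rot']).as_matrix(); T[:3,3]=o['ee_pos']
    C=np.linalg.inv(T@np.array(m['tool_from_camera'])); return K,C[:3,:3],C[:3,3]
def ray(M,uv,z):
    K,R,t=M; d=R.T@np.linalg.solve(K,[uv[0],uv[1],1]); c=-R.T@t
    return c+d*(z-c[2])/d[2]
def proj(M,X):
    K,R,t=M; p=K@(R@np.array(X)+t); return p[:2]/p[2]
E
python3 - <<'E'
from h import *
print(arm.get_obs(), arm.nose_length)
for c in('scene','top'):
    save(c,c+'0.png',s=1.42); K,R,t=model(c); print(c,K,R,-R.T@t)
print(vision.camera_model('wrist'))
E
```

```text
{'clock': 0.0, 'joints': array([ 1.09798843e+00,  3.20288562e-01,  1.56566766e+00, -1.29760469e-05,
        1.25741647e+00, -2.00022863e-02]), 'joint_velocities': array([ 0.00043962, -0.00068016,  0.00022762, -0.00029353, -0.00025718,
       -0.00113238]), 'effort': array([-8.59828560e-05, -4.15517378e+01, -2.34165931e+01,  3.88876140e-05,
        7.98923982e-03, -1.08374046e-06]), 'ee_pos': array([0.25132752, 0.5165947 , 0.21138863]), 'tcp_rot': array([-3.14156939e+00,  1.77992073e-03,  1.11799474e+00]), 'ft_force': array([ 1.21574595,  0.78589881, -0.3621872 ]), 'torque': array([-0.01110085, -0.01425139,  0.02919898]), 'grip_width': 0.08518709237965673} 0.011
scene [[450.77642394   0.         281.65727356]
 [  0.         450.77642394 214.01830628]
 [  0.           0.           1.        ]] [[ 0.62278942 -0.78212526  0.02033263]
 [-0.44652038 -0.37665429 -0.81163483]
 [ 0.64245847  0.49639865 -0.58381118]] [-0.52915334 -0.85153434  1.01758546]
top [[382.97188571   0.         280.8207528 ]
 [  0.         382.97188571 208.39443742]
 [  0.           0.           1.        ]] [[-0.02487267 -0.99967171  0.00615078]
 [-0.99634876  0.02428639 -0.08184939]
 [ 0.08167314 -0.00816414 -0.99662573]] [ 0.39086669 -0.01078961  1.39148013]
{'mtx': array([[371.30309823,   0.        , 283.3949047 ],
       [  0.        , 371.30309823, 208.78525502],
       [  0.        ,   0.        ,   1.        ]]), 'tool_from_camera': array([[ 9.99999958e-01,  1.32724119e-04, -2.57846784e-04,
        -2.34166915e-04],
       [-4.85837952e-05,  9.53230324e-01,  3.02244847e-01,
        -7.78708677e-02],
       [ 2.85902555e-04, -3.02244822e-01,  9.53230290e-01,
        -1.60552796e-01],
       [ 0.00000000e+00,  0.00000000e+00,  0.00000000e+00,
         1.00000000e+00]])}
```

View pics/top0.png

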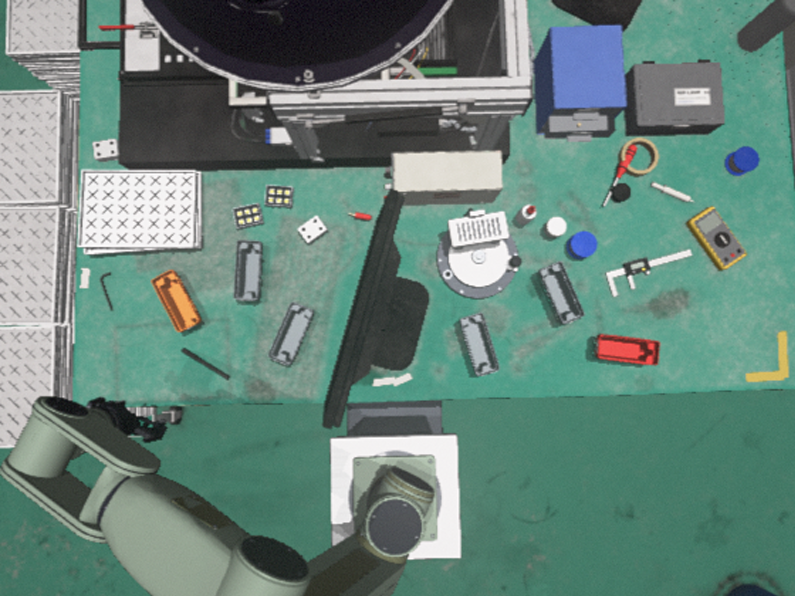

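View pics/scene0.png

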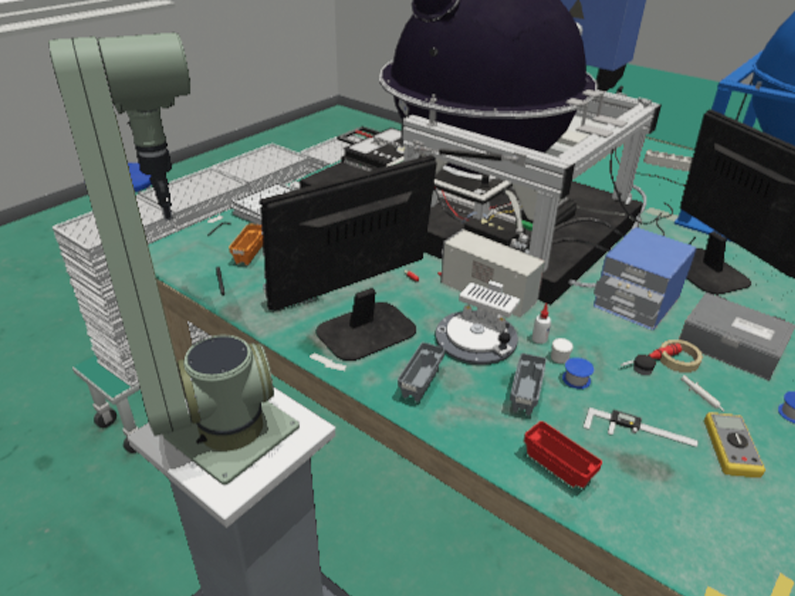

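```bash
python3 - <<'E'
from h import *
im=cv2.imread('pics/raw_top0.png')
a=cv2.resize(im[140:275,295:425],None,fx=4,fy=4,interpolation=cv2.INTER_CUBIC)
b=cv2.resize(im[165:262,160:230],None,fx=4,fy=4,interpolation=cv2.INTER_CUBIC)
c=np.zeros((540,800,3),np.uint8); c[:,:520]=a; c[:388,520:]=b; cv2.imwrite('pics/crop1.png',c)
M=model('top')
for n,uv,z in [('axis',(477,258),.04),('knob',(515,262),.07),('bushL',(447,274),.016),('lamp',(478,231),.105),('load',(477,345),.06),('spR',(558,293),.06),('spL1',(248,272),.06),('spL2',(292,333),.06),('drop',(529,212),.11),('jar',(556,227),.042),('reel',(582,244),.04)]:
    print(n,ray(M,np.array(uv)/1.42,z).round(3))
E
```

```text
axis [ 0.592 -0.221  0.04 ]
knob [ 0.576 -0.309  0.07 ]
bushL [ 0.557 -0.146  0.016]
lamp [ 0.648 -0.215  0.105]
load [ 0.375 -0.21   0.06 ]
spR [ 0.498 -0.414  0.06 ]
spL1 [0.568 0.348 0.06 ]
spL2 [0.416 0.241 0.06 ]
drop [ 0.69  -0.339  0.11 ]
jar [ 0.666 -0.422  0.042]
reel [ 0.622 -0.486  0.04 ]
```

View pics/crop1.png

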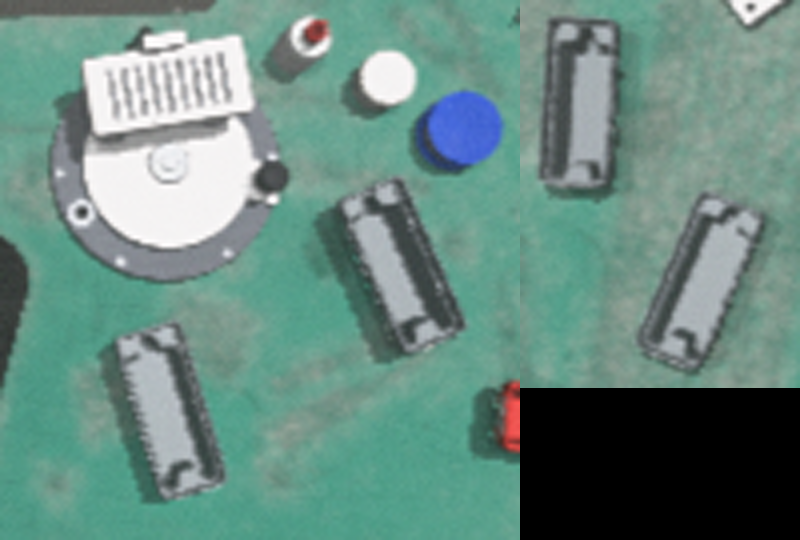

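```bash
cat > mv.py <<'E'
# usage: mv.py "x y z yaw" ... : shifts (cm) / turn from present pose, tool axes
import sys; from h import *
o=arm.get_obs(); R0=Ro.from_euler('xyz',o['tcp_rot']); p=o['ee_pos']
print('now',p.round(4),o['tcp_rot'].round(3),'t',round(o['clock'],2),'w',round(o['grip_width'],4))
cp=np.array(p); cR=R0
for a in sys.argv[1:]:
    v=np.array([float(q) for q in a.split()])
    if np.isnan(v[3]): v[3]=o['tcp_rot'][2]
    R=Ro.from_euler('xyz',[np.pi,0,v[3]])
    print(v,'abs:',(R0.inv().apply(v[:3]-p)*100).round(2),(R0.inv()*R).as_rotvec().round(3),' seq:',(cR.inv().apply(v[:3]-cp)*100).round(2),(cR.inv()*R).as_rotvec().round(3))
    cp,cR=v[:3],R
E
python3 mv.py "0.35 0.3 0.5 0.9" "0.43 -0.15 0.5 0.9" "0.443 -0.213 0.3 1.0"
```

```text
now [0.2513 0.5166 0.2115] [-3.142e+00  2.000e-03  1.118e+00] t 0.1 w 0.0856
[0.35 0.3  0.5  0.9 ] abs: [-15.21  18.35 -28.83] [0.    0.002 0.218]  seq: [-15.21  18.35 -28.83] [0.    0.002 0.218]
[ 0.43 -0.15  0.5   0.9 ] abs: [-52.18  45.23 -28.77] [0.    0.002 0.218]  seq: [-30.28  34.24   0.  ] [0. 0. 0.]
[ 0.443 -0.213  0.3    1.   ] abs: [-57.24  49.15  -8.76] [0.    0.002 0.118]  seq: [-4.13  4.93 20.  ] [-0.   0.  -0.1]
```

{"op": "arm_command", "data": {
  "targets": [0,-15.2,18.4,-28.8,0,0,0.22,0,-15.2,18.4,-28.8,0,0,0.22,0,-15.2,18.4,-28.8,0,0,0.22,0,-15.2,18.4,-28.8,0,0,0.22,0,-15.2,18.4,-28.8,0,0,0.22,0,-15.2,18.4,-28.8,0,0,0.22,0,-15.2,18.4,-28.8,0,0,0.22,0,-15.2,18.4,-28.8,0,0,0.22,0,-15.2,18.4,-28.8,0,0,0.22]
}}

```text
clock: 1.23
ee_pos: [0.35, 0.3004, 0.4984]
tcp_rot: [-3.141, 0.004, 0.899]
ft_force: [0.2, -0.4, -0.0]
grip_width: 0.0853
```

{"op": "arm_command", "data": {
  "targets": [0,-30.3,34.2,0,0,0,0,0,-30.3,34.2,0,0,0,0,0,-30.3,34.2,0,0,0,0,0,-30.3,34.2,0,0,0,0,0,-30.3,34.2,0,0,0,0,0,-30.3,34.2,0,0,0,0,0,-30.3,34.2,0,0,0,0,0,-30.3,34.2,0,0,0,0,0,-30.3,34.2,0,0,0,0,0,-30.3,34.2,0,0,0,0,0,-30.3,34.2,0,0,0,0]
}}

```text
clock: 2.6
ee_pos: [0.4291, -0.1489, 0.5004]
tcp_rot: [3.141, -0.0, 0.9]
ft_force: [-0.5, 0.2, -0.7]
grip_width: 0.0856
```

{"op": "arm_command", "data": {
  "targets": [0,-4.1,4.9,20,0,0,-0.1,0,-4.1,4.9,20,0,0,-0.1,0,-4.1,4.9,20,0,0,-0.1,0,-4.1,4.9,20,0,0,-0.1,0,-4.1,4.9,20,0,0,-0.1,0,-4.1,4.9,20,0,0,-0.1]
}}

```text
clock: 3.35
ee_pos: [0.4427, -0.2123, 0.3018]
tcp_rot: [3.139, -0.001, 0.999]
ft_force: [0.5, -0.5, 1.3]
grip_width: 0.0856
```

```bash
python3 - <<'E'
from h import *
o=arm.get_obs(); print(o['ee_pos'],o['tcp_rot'],o['clock']); np.save('o1.npy',o,allow_pickle=True)
save('wrist','w1.png',s=1.42)
E
```

```text
[ 0.44268927 -0.21233908  0.30183642] [ 3.13876924e+00 -5.79923180e-04  9.99126876e-01] 3.35
```

View pics/w1.png

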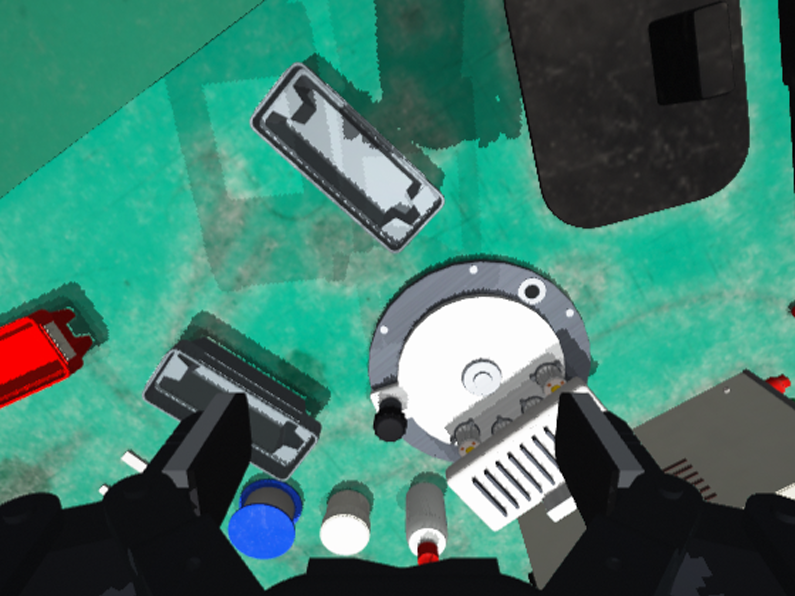

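```bash
cat > pt.py <<'E'
from h import *
def rd(of,pts,s=1.42,cam='wrist'):
    o=np.load(of,allow_pickle=True).item() if of else None
    M=model(cam,o); out={}
    for n,(u,v,z) in pts.items():
        X=ray(M,(u/s,v/s),z); out[n]=X; print(n,X.round(4))
    return out
def ang(a,b): return np.arctan2(b[1]-a[1],b[0]-a[0])
E
python3 - <<'E'
from pt import *
P=rd('o1.npy',dict(hub=(482,375,.04),bush=(532,291,.016),knobtop=(390,426,.07),
 la=(298,63,.06),lb=(253,125,.06),lc=(443,195,.06),ld=(399,250,.06),
 ra=(175,349,.06),rb=(146,387,.06),rc=(320,432,.06),rd=(287,479,.06),
 baseL=(369,365,.016),baseR=(592,360,.016),baseT=(475,258,.016)))
for k in('bush','knobtop'): 
    d=P[k]-P['hub']; print(k,np.hypot(*d[:2]),np.degrees(ang(P['hub'],P[k])))
for s in 'lr':
    q=[P[s+i] for i in 'abcd']; c=sum(q)/4; print(s,c.round(4),'axis ang card(a,b) end:',np.degrees(ang((q[2]+q[3])/2,(q[0]+q[1])/2)),[np.linalg.norm(q[i]-q[j]).round(4) for i,j in((0,1),(2,3),(0,2),(1,3))])
im=cv2.imread('pics/raw_w1.png'); cv2.imwrite('pics/w1c.png',cv2.resize(im[180:345,240:440],None,fx=3.6,fy=3.6,interpolation=cv2.INTER_CUBIC))
E
```

```text
hub [ 0.5896 -0.2236  0.04  ]
bush [ 0.5547 -0.1482  0.016 ]
knobtop [ 0.5736 -0.3094  0.07  ]
la [ 0.3008 -0.2085  0.06  ]
lb [ 0.3165 -0.2604  0.06  ]
lc [ 0.434  -0.1706  0.06  ]
ld [ 0.4516 -0.2216  0.06  ]
ra [ 0.4216 -0.4228  0.06  ]
rb [ 0.4352 -0.4662  0.06  ]
rc [ 0.5505 -0.3676  0.06  ]
rd [ 0.5739 -0.4207  0.06  ]
baseL [ 0.5362 -0.3096  0.016 ]
baseR [ 0.6435 -0.1335  0.016 ]
baseT [ 0.5015 -0.1755  0.016 ]
bush 0.08312127281063364 114.87207417346033
knobtop 0.08723037068252897 -100.60908719525914
l [ 0.3757 -0.2153  0.06  ] axis ang card(a,b) end: -164.06055203143737 [np.float64(0.0543), np.float64(0.0539), np.float64(0.1385), np.float64(0.1405)]
r [ 0.4953 -0.4193  0.06  ] axis ang card(a,b) end: -159.38482206811167 [np.float64(0.0455), np.float64(0.0581), np.float64(0.1403), np.float64(0.146)]
```

View pics/w1c.png

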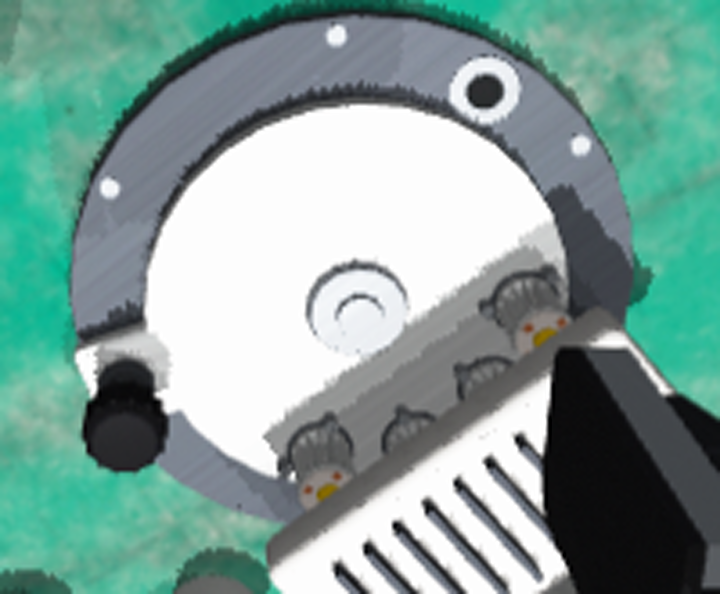

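```bash
python3 - <<'E'
from pt import *
P=rd('o1.npy',dict(hub=(339.2,266.1,.04),bush=(374.7,205.3,.016),knob=(274.4,300.8,.07)),s=1)
b,k,h=P['bush'][:2],P['knob'][:2],P['hub'][:2]
from scipy.optimize import least_squares
u=lambda a:np.array([np.cos(a),np.sin(a)])
r=least_squares(lambda p:np.r_[p[:2]-h,p[:2]+.088*u(p[2]+np.radians(110))-b,p[:2]+.088*u(p[2]-np.radians(110))-k],[*h,.15])
A=r.x[:2];f=r.x[2];print(A,np.degrees(f),(r.fun*1000).round(1),'chord',np.linalg.norm(b-k))
for a in range(-110,-251,-20): print(a,(A+.088*u(f+np.radians(a))).round(4))
E
python3 mv.py "0.572 -0.31 0.14 1.0" "0.572 -0.31 0.06 1.0"
```

```text
hub [ 0.5919 -0.2253  0.04  ]
bush [ 0.5551 -0.1484  0.016 ]
knob [ 0.5743 -0.3102  0.07  ]
[ 0.59370808 -0.22558922] 6.829496216412025 [ 1.8 -0.3 -1.1  1.3 -0.7 -1. ] chord 0.16295913031683978
-110 [ 0.5737 -0.3113]
-130 [ 0.5456 -0.2992]
-150 [ 0.5233 -0.2783]
-170 [ 0.5095 -0.2511]
-190 [ 0.5058 -0.2207]
-210 [ 0.5128 -0.191 ]
-230 [ 0.5295 -0.1654]
-250 [ 0.554  -0.1471]
now [ 0.4428 -0.2125  0.3021] [ 3.138e+00 -1.000e-03  9.990e-01] t 3.4 w 0.0852
[ 0.572 -0.31   0.14   1.   ] abs: [-1.22 16.09 16.26] [ 0.003 -0.001 -0.001]  seq: [-1.22 16.09 16.26] [ 0.003 -0.001 -0.001]
[ 0.572 -0.31   0.06   1.   ] abs: [-1.22 16.06 24.26] [ 0.003 -0.001 -0.001]  seq: [-0. -0.  8.] [0. 0. 0.]
```

```bash
python3 mv.py "0.5735 -0.311 0.15 1.4" "0.5735 -0.311 0.054 1.4"
```

```text
now [ 0.4428 -0.2125  0.3021] [ 3.138e+00 -1.000e-03  9.990e-01] t 3.4 w 0.0852
[ 0.5735 -0.311   0.15    1.4   ] abs: [-1.22 16.27 15.26] [ 0.004  0.    -0.401]  seq: [-1.22 16.27 15.26] [ 0.004  0.    -0.401]
[ 0.5735 -0.311   0.054   1.4   ] abs: [-1.23 16.24 24.86] [ 0.004  0.    -0.401]  seq: [ 0.  -0.   9.6] [0. 0. 0.]
```

{"op": "arm_command", "data": {
  "targets": [0.35,-1.22,16.27,15.2,0.004,0,-0.4,0.35,-1.22,16.27,15.2,0.004,0,-0.4,0.35,-1.22,16.27,15.2,0.004,0,-0.4,0.35,-1.22,16.27,15.2,0.004,0,-0.4,0.35,-1.22,16.27,15.2,0.004,0,-0.4,0.35,-1.22,16.27,15.2,0.004,0,-0.4,0.35,-1.22,16.27,15.2,0.004,0,-0.4],
  "force": 50
}}

```text
clock: 4.28
ee_pos: [0.5723, -0.311, 0.1506]
tcp_rot: [-3.141, 0.0, 1.398]
ft_force: [0.0, 0.5, 0.6]
grip_width: 0.0554
```

```bash
python3 - <<'E'
from h import *
o=arm.get_obs(); print(o['ee_pos'],o['tcp_rot'],o['grip_width']); np.save('o2.npy',o,allow_pickle=True)
save('wrist','w2.png',(120,180,440,420),2.5)
M=model('wrist'); print('knob top expected px',((proj(M,[.5737,-.3113,.07])-[120,180])*2.5).round())
E
python3 mv.py "0.5735 -0.311 0.054 1.4"
```

```text
[ 0.57226979 -0.31096079  0.15058821] [-3.14083169e+00  1.62896994e-04  1.39836688e+00] 0.055367589098240966
knob top expected px [409.  83.]
now [ 0.5722 -0.311   0.1504] [-3.141  0.     1.398] t 4.33 w 0.0556
[ 0.5735 -0.311   0.054   1.4   ] abs: [0.02 0.14 9.64] [-0.001  0.    -0.002]  seq: [0.02 0.14 9.64] [-0.001  0.    -0.002]
```

View pics/w2.png

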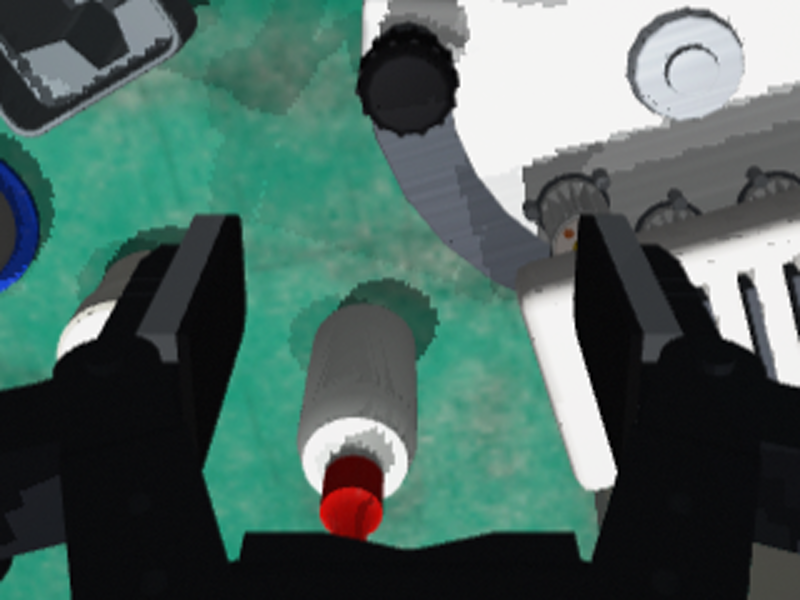

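{"op": "arm_command", "data": {
  "targets": [0.35,0,0.05,5,0,0,0,0.35,0,0.1,8,0,0,0,0.35,0,0.1,9.6,0,0,0,0.35,0,0.1,9.6,0,0,0,0.9,0,0.1,9.6,0,0,0,0.9,0,0.1,9.6,0,0,0,0.9,0,0.1,9.6,0,0,0,0.9,0,0.1,9.6,0,0,0,0.9,0,0.1,9.6,0,0,0],
  "force": 60
}}

```text
clock: 5.45
ee_pos: [0.5727, -0.3113, 0.0523]
tcp_rot: [-3.138, -0.001, 1.398]
ft_force: [0.6, 0.2, -0.2]
grip_width: 0.0084
```

```bash
python3 - <<'E'
from h import *
save('wrist','w3.png',(120,180,440,420),2.5)
o=arm.get_obs(); print(o['ee_pos'],o['grip_width'],o['ft_force'])
E
```

```text
[ 0.5726865  -0.31125312  0.05221172] 0.008799038467947034 [ 0.41722873  0.57238172 -1.01304194]
```

View pics/w3.png

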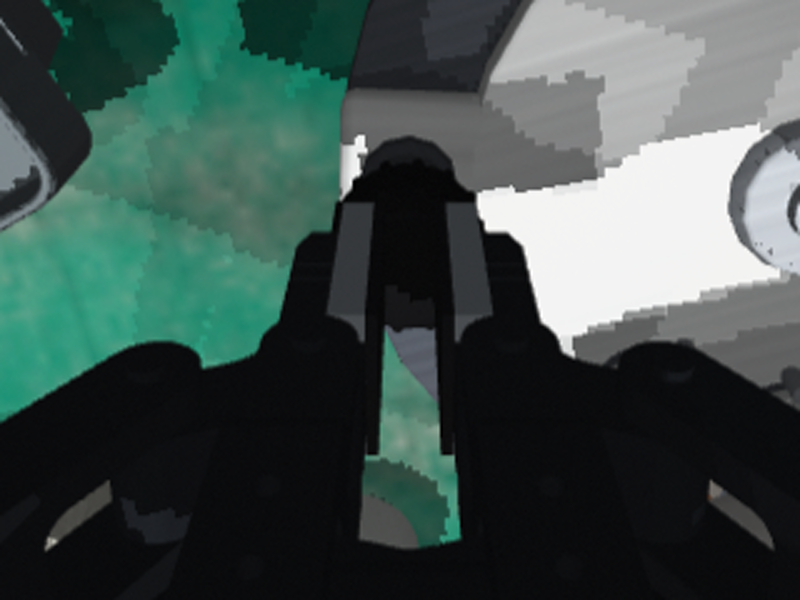

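```bash
python3 - <<'E'
from h import *
M=model('wrist'); o=arm.get_obs(); p=o['ee_pos']
f=lambda X:((proj(M,X)-[120,180])*2.5).round()
print('knobtop',f([.5737,-.3113,.07]),'knob bottom',f([.5737,-.3113,.05]))
Rt=Ro.from_euler('xyz',o['tcp_rot'])
for n,v in dict(tcp=(0,0,0),tip=(0,0,.011),grasp=(0,0,-.008),yp=(0,.011,0),ym=(0,-.011,0),xp=(.014,0,-.016),tipxm=(.0044,-.011,.011),tipxp=(.0044,.011,.011)).items(): print(n,f(p+Rt.apply(v)))
E
```

```text
knobtop [410. 258.] knob bottom [410. 207.]
tcp [409. 207.]
tip [409. 183.]
grasp [409. 227.]
yp [409. 259.]
ym [409. 154.]
xp [490. 248.]
tipxm [431. 132.]
tipxp [431. 232.]
```

```bash
python3 - <<'E'
import cv2,numpy as np
a=cv2.imread('pics/raw_w3.png')[220:340,220:350]
a=(255*(a/255.)**.4).astype(np.uint8); cv2.imwrite('pics/w3g.png',cv2.resize(a,None,fx=5,fy=5,interpolation=cv2.INTER_CUBIC))
E
```

```text
(no output)
```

View pics/w3g.png

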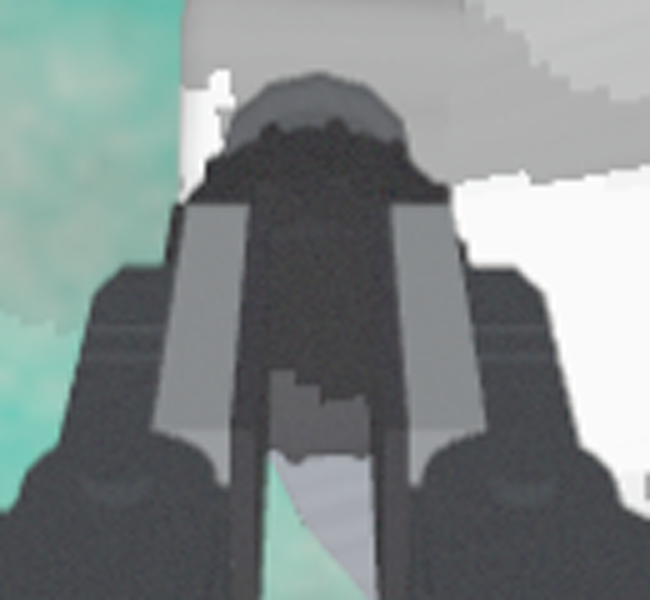

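```bash
python3 - <<'E'
from h import *
m=vision.camera_model('wrist');C=np.linalg.inv(np.array(m['tool_from_camera']));K=np.array(m['mtx'])
def f(v): q=K@(C[:3,:3]@np.array(v)+C[:3,3]); return q[:2]/q[2]
for x,off,s in((-.0277,(120,180),2.5),(-.0044,(220,220),5)):
  for y in(-.011,.011):
    for z in(.011,.0,-.01,-.02,-.03,-.04): print(x,y,z,((f((x,y,z))-off)*s).round())
E
```

```text
-0.0277 -0.011 0.011 [269. 132.]
-0.0277 -0.011 0.0 [261. 154.]
-0.0277 -0.011 -0.01 [252. 176.]
-0.0277 -0.011 -0.02 [242. 200.]
-0.0277 -0.011 -0.03 [232. 228.]
-0.0277 -0.011 -0.04 [219. 260.]
-0.0277 0.011 0.011 [274. 232.]
-0.0277 0.011 0.0 [266. 259.]
-0.0277 0.011 -0.01 [258. 286.]
-0.0277 0.011 -0.02 [249. 316.]
-0.0277 0.011 -0.03 [239. 350.]
-0.0277 0.011 -0.04 [228. 388.]
-0.0044 -0.011 0.011 [274.  65.]
-0.0044 -0.011 0.0 [271. 108.]
-0.0044 -0.011 -0.01 [269. 151.]
-0.0044 -0.011 -0.02 [266. 201.]
-0.0044 -0.011 -0.03 [262. 256.]
-0.0044 -0.011 -0.04 [258. 320.]
-0.0044 0.011 0.011 [275. 265.]
-0.0044 0.011 0.0 [273. 318.]
-0.0044 0.011 -0.01 [270. 372.]
-0.0044 0.011 -0.02 [268. 432.]
-0.0044 0.011 -0.03 [264. 500.]
-0.0044 0.011 -0.04 [261. 577.]
```

{"op": "arm_command", "data": {
  "targets": [0.35,0,0,0,0,0,0,0.35,0,0,0,0,0,0,0.35,0,0,0,0,0,0,0.35,0,0,1,0,0,0,0.35,0,0,1,0,0,0,0.9,0,0,1,0,0,0,0.9,0,0,1,0,0,0,0.9,0,0,1,0,0,0,0.9,0,0,1,0,0,0,0.9,0,0,1,0,0,0],
  "force": 40
}}

```text
clock: 6.75
ee_pos: [0.5728, -0.3116, 0.0425]
tcp_rot: [-3.138, -0.0, 1.398]
ft_force: [-0.5, -1.8, 1.3]
grip_width: 0.0256
```

{"op": "arm_command", "data": {
  "targets": [0.5,0,0,0,0,0,0,0.5,0,0,0,0,0,0,0.5,0,0,0.6,0,0,0,0.5,0,0,1.2,0,0,0,0.5,0,0,1.2,0,0,0,0.9,0,0,1.2,0,0,0,0.9,0,0,1.2,0,0,0,0.9,0,0,1.2,0,0,0,0.9,0,0,1.2,0,0,0,0.9,0,0,1.2,0,0,0],
  "force": 60
}}

```text
clock: 8.0
ee_pos: [0.5727, -0.3116, 0.0303]
tcp_rot: [-3.138, -0.0, 1.398]
ft_force: [-1.1, -1.8, -0.3]
grip_width: 0.0258
```

```bash
python3 - <<'E'
from h import *
o=arm.get_obs(); print(o['ee_pos'],o['tcp_rot'],o['grip_width'],o['ft_force'],o['joints'])
# swing rows: tool pose relative to now, about axis A clockwise
A=np.array([.5937,-.2256]); p=o['ee_pos']; R0=Ro.from_euler('xyz',o['tcp_rot'])
K=A+.088*np.array([np.cos(np.radians(6.83-110)),np.sin(np.radians(6.83-110))]); print('knob',K, 'tcp err',p[:2]-K)
for a in range(0,141,10):
    r=Ro.from_euler('z',-a,degrees=True); q=np.r_[A,0]+r.apply(p-np.r_[A,0]); q[2]=p[2]+.0115
    print(a,(R0.inv().apply(q-p)*100).round(2),round(np.radians(a),3))
E
```

```text
[ 0.57268935 -0.31155076  0.03033877] [-3.13813139e+00 -3.47791338e-04  1.39807311e+00] 0.02582568844148553 [-1.14286243 -1.78031344 -0.31961209] [-5.15443300e-01  5.90291365e-01  1.60487493e+00 -1.02740920e-03
  9.49803455e-01 -1.91291781e+00]
knob [ 0.57364999 -0.31128545] tcp err [-0.00096063 -0.00026531]
0 [ 0.   -0.   -1.15] 0.0
10 [ 0.24 -1.53 -1.14] 0.175
20 [ 0.74 -2.99 -1.14] 0.349
30 [ 1.48 -4.34 -1.13] 0.524
40 [ 2.45 -5.54 -1.13] 0.698
50 [ 3.61 -6.56 -1.13] 0.873
60 [ 4.93 -7.35 -1.12] 1.047
70 [ 6.37 -7.91 -1.12] 1.222
80 [ 7.88 -8.21 -1.12] 1.396
90 [ 9.42 -8.24 -1.12] 1.571
100 [10.95 -8.   -1.12] 1.745
110 [12.41 -7.5  -1.12] 1.92
120 [13.76 -6.76 -1.12] 2.094
130 [14.96 -5.79 -1.12] 2.269
140 [15.97 -4.63 -1.13] 2.443
```

{"op": "arm_command", "data": {
  "targets": [0.9,0,0,-0.6,0,0,0,0.9,0,0,-1.15,0,0,0,0.9,0,0,-1.15,0,0,0,0.9,0.1,-0.77,-1.15,0,0,0.087,0.9,0.24,-1.53,-1.15,0,0,0.175,0.9,0.24,-1.53,-1.15,0,0,0.175,0.9,0.24,-1.53,-1.15,0,0,0.175]
}}

```text
clock: 8.88
ee_pos: [0.5578, -0.306, 0.0415]
tcp_rot: [-3.137, -0.001, 1.224]
ft_force: [-0.7, -1.9, -7.3]
grip_width: 0.0258
```

{"op": "arm_command", "data": {
  "targets": [0.9,0.24,-1.53,0,0,0,0.175,0.9,0.74,-2.99,0,0,0,0.349,0.9,1.48,-4.34,0,0,0,0.524,0.9,2.45,-5.54,0,0,0,0.698,0.9,3.61,-6.56,0,0,0,0.873,0.9,4.93,-7.35,0,0,0,1.047,0.9,6.37,-7.91,0,0,0,1.222,0.9,6.37,-7.91,0,0,0,1.222]
}}

```text
clock: 9.88
ee_pos: [0.5082, -0.2181, 0.0429]
tcp_rot: [-3.14, -0.002, 0.002]
ft_force: [5.2, 1.4, -7.0]
grip_width: 0.0262
```

{"op": "arm_command", "data": {
  "targets": [0.9,0.24,-1.53,0,0,0,0.175,0.9,0.74,-2.99,0,0,0,0.349,0.9,1.48,-4.34,0,0,0,0.524,0.9,2.45,-5.54,0,0,0,0.698,0.9,3.61,-6.56,0,0,0,0.873,0.9,4.93,-7.35,0,0,0,1.047,0.9,4.93,-7.35,0,0,0,1.047,0.9,4.93,-7.35,0,0,0,1.047]
}}

```text
clock: 10.88
ee_pos: [0.5586, -0.1465, 0.043]
tcp_rot: [-3.138, -0.003, -1.043]
ft_force: [6.7, -2.6, -5.8]
grip_width: 0.026
```

```bash
python3 - <<'E'
from h import *
o=arm.get_obs(); p=o['ee_pos']; print(p,o['tcp_rot'],o['grip_width'],o['ft_force'])
A=np.array([.5937,-.2256]); d=p[:2]-A; print('r',np.hypot(*d),'ang',np.degrees(np.arctan2(d[1],d[0])), 'target bush ang',116.83, 'bush meas 0.555,-.1484 / fit .554,-.1471')
E
```

```text
[ 0.55856136 -0.14650477  0.04299374] [-3.13842481e+00 -2.73172963e-03 -1.04284447e+00] 0.025960879990309844 [ 6.72531189 -2.61978554 -5.80719452]
r 0.0865492896426481 ang 113.95353747026125 target bush ang 116.83 bush meas 0.555,-.1484 / fit .554,-.1471
```

{"op": "arm_command", "data": {
  "targets": [0.9,0,0.3,0,0,0,0,0.9,0,0.3,0,0,0,0,0.9,0,0.3,0.6,0,0,0,0.9,0,0.3,1.25,0,0,0,0.9,0,0.3,1.25,0,0,0,0.9,0,0.3,1.25,0,0,0]
}}

```text
clock: 11.62
ee_pos: [0.5577, -0.147, 0.031]
tcp_rot: [-3.134, -0.004, -1.043]
ft_force: [10.1, 0.9, -6.8]
grip_width: 0.0256
```

{"op": "arm_command", "data": {
  "targets": [0.4,0,0,0,0,0,0,0.4,0,0,0,0,0,0,0.4,0,0,0,0,0,0,0.4,0,0,-3,0,0,0,0.4,0,0,-6,0,0,0,0.4,3,3,-14,0,0,-0.2,0.4,6,5,-19,0,0,-0.4,0.4,6,5,-19,0,0,-0.4,0.4,6,5,-19,0,0,-0.4]
}}

```text
clock: 12.75
ee_pos: [0.5399, -0.2258, 0.2214]
tcp_rot: [-3.141, -0.0, -0.648]
ft_force: [0.6, -0.2, 0.0]
grip_width: 0.0514
```

```bash
python3 - <<'E'
from h import *
o=arm.get_obs(); print(o['ee_pos'],o['tcp_rot'],o['joints'].round(2)); np.save('o3.npy',o,allow_pickle=True)
save('wrist','w4.png',s=1.42)
print(proj(model('wrist'),[.5937,-.2256,.04])*1.42)
E
```

```text
[ 0.5399356  -0.22576134  0.22138881] [-3.14138214e+00 -2.37431622e-04 -6.48165164e-01] [-0.42  0.33  1.53  0.    1.29  0.23]
[473.38632385 202.58519492]
```

View pics/w4.png

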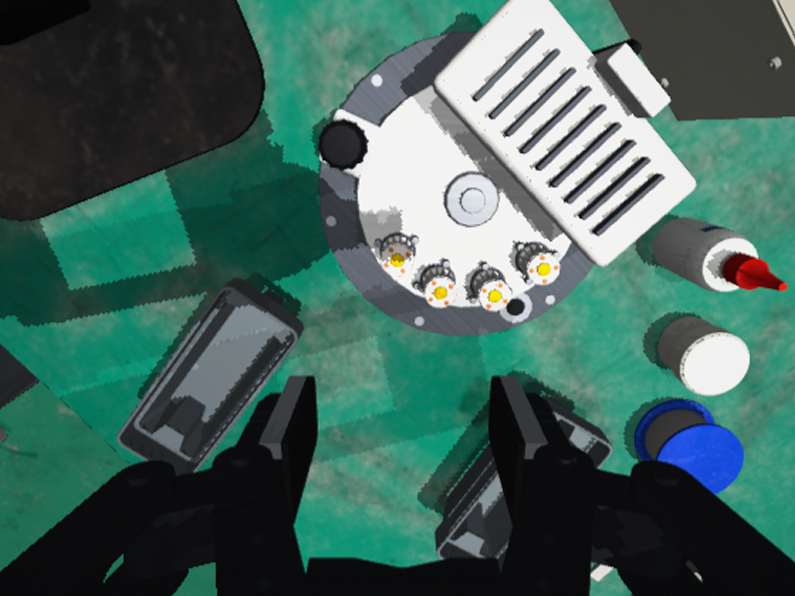

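```bash
python3 - <<'E'
from pt import *
P=rd('o3.npy',dict(hub=(471,200,.04),knob70=(343,144,.07),knob79=(343,144,.079),m1=(397,259,.06),m2=(441,292,.06),m3=(495,296,.06),m4=(544,269,.06),
 la=(118,437,.06),lb=(183,474,.06),lc=(238,279,.06),ld=(302,328,.06)))
A=np.array([.5937,-.2256])
for k,v in P.items():
    d=v[:2]-A; print(k,'r',np.hypot(*d).round(4),'ang',np.degrees(np.arctan2(d[1],d[0])).round(1))
for k in ('m1','m2','m3'): print(np.linalg.norm(P[k]-P['m'+str(int(k[1])+1)]))
q=[P['l'+i] for i in 'abcd'];print(sum(q)/4,np.degrees(ang((q[2]+q[3])/2,(q[0]+q[1])/2)))
E
```

```text
hub [ 0.595  -0.2254  0.04  ]
knob70 [ 0.5543 -0.1501  0.07  ]
knob79 [ 0.5552 -0.1505  0.079 ]
m1 [ 0.5366 -0.2239  0.06  ]
m2 [ 0.5459 -0.2581  0.06  ]
m3 [ 0.5719 -0.2811  0.06  ]
m4 [ 0.6065 -0.285   0.06  ]
la [ 0.3034 -0.2077  0.06  ]
lb [ 0.3182 -0.2571  0.06  ]
lc [ 0.4483 -0.1734  0.06  ]
ld [ 0.4591 -0.2232  0.06  ]
hub r 0.0013 ang 10.3
knob70 r 0.0851 ang 117.6
knob79 r 0.0844 ang 117.1
m1 r 0.0572 ang 178.3
m2 r 0.0578 ang -145.8
m3 r 0.0597 ang -111.5
m4 r 0.0607 ang -77.8
la r 0.2909 ang 176.5
lb r 0.2772 ang -173.5
lc r 0.1545 ang 160.2
ld r 0.1347 ang 179.0
0.035421514066626365
0.03474970660234704
0.034851338790950044
[ 0.38225554 -0.21532458  0.06      ] -166.583465831074
```

```bash
cat > fit.py <<'E'
from pt import *
from scipy.optimize import minimize
def outline(x,y,th,z,L,W,k=.85,n=40):
    t=np.linspace(-k,k,n)/2; o=np.ones(n)/2
    q=np.vstack([np.c_[t*L,o*W],np.c_[t*L,-o*W],np.c_[o*L,t*W],np.c_[-o*L,t*W]])
    c,s=np.cos(th),np.sin(th); return np.c_[x+q[:,0]*c-q[:,1]*s,y+q[:,0]*s+q[:,1]*c,np.full(len(q),z)]
def fit(img,M,p0,z=.06,LW=((.148,.06),(.143,.055)),span=.012):
    g=cv2.GaussianBlur(cv2.imread(img).astype(np.float32),(0,0),1.0)
    G=np.sqrt(sum(cv2.Sobel(g,cv2.CV_32F,i,1-i)**2 for i in(0,1)).sum(2)); G=np.minimum(G,np.percentile(G,98))
    def sc(p,blur=0):
        s=0
        for L,W in LW:
            X=outline(*p,z,L,W); K,R,t=M; q=(R@X.T).T+t; uv=(K@q.T).T; uv=uv[:,:2]/uv[:,2:]
            v=cv2.remap(G,uv[:,:1].astype(np.float32),uv[:,1:].astype(np.float32),cv2.INTER_LINEAR,borderValue=0); s+=v.mean()
        return -s
    best=min(((sc((p0[0]+a,p0[1]+b,p0[2]+c)),p0[0]+a,p0[1]+b,p0[2]+c) for a in np.arange(-span,span+1e-6,.002) for b in np.arange(-span,span+1e-6,.002) for c in np.arange(-.1,.101,.02)))
    r=minimize(sc,best[1:],method='Nelder-Mead',options=dict(initial_simplex=np.array(best[1:])+np.array([[0,0,0],[.001,0,0],[0,.001,0],[0,0,.01]])))
    return r.x,r.fun
def draw(img,M,p,z=.06,LW=(.148,.06)):
    X=outline(*p,z,*LW,k=1); 
    for a in X: cv2.circle(img,tuple(proj(M,a).round().astype(int)),0,(0,0,255),-1)
E
python3 - <<'E'
from fit import *
o1,o3=[np.load(f,allow_pickle=True).item() for f in('o1.npy','o3.npy')]
M1,M3=model('wrist',o1),model('wrist',o3); D=np.radians
for n,f,M,p in(('load w1','w1',M1,(.377,-.2155,D(15))),('load w4','w4',M3,(.379,-.2155,D(15))),('R w1','w1',M1,(.497,-.417,D(20))),('load top','top0',model('top'),(.377,-.2155,D(15))),('R top','top0',model('top'),(.497,-.417,D(20)))):
    x,s=fit(f'pics/raw_{f}.png',M,p); print(n,x.round(4),np.degrees(x[2]).round(1),s.round(0))
    if n=='load w1': im1=cv2.imread('pics/raw_w1.png'); draw(im1,M1,x)
    if n=='R w1': draw(im1,M1,x)
    if n=='load w4': im4=cv2.imread('pics/raw_w4.png'); draw(im4,M3,x)
c=np.hstack([im1[40:340,95:315],im4[180:340,75:260].repeat(1,0).copy() if 0 else cv2.copyMakeBorder(im4[180:340,75:220],0,140,0,0,cv2.BORDER_CONSTANT)])
cv2.imwrite('pics/fit1.png',cv2.resize(c,None,fx=2,fy=2))
print(rd('o3.npy',dict(lc=(600,265,.095),l2=(600,265,.074))))
E
```

```text
load w1 [ 0.3765 -0.2178  0.2587] 14.8 -578.0
load w4 [ 0.3768 -0.2171  0.2537] 14.5 -324.0
R w1 [ 0.4971 -0.4248  0.3703] 21.2 -556.0
load top [ 0.3751 -0.2158  0.2522] 14.5 -406.0
R top [ 0.4947 -0.4252  0.3737] 21.4 -433.0
lc [ 0.6305 -0.2888  0.095 ]
l2 [ 0.6338 -0.2979  0.074 ]
{'lc': array([ 0.63054833, -0.28879841,  0.095     ]), 'l2': array([ 0.63380057, -0.29792653,  0.074     ])}
```

View pics/fit1.png

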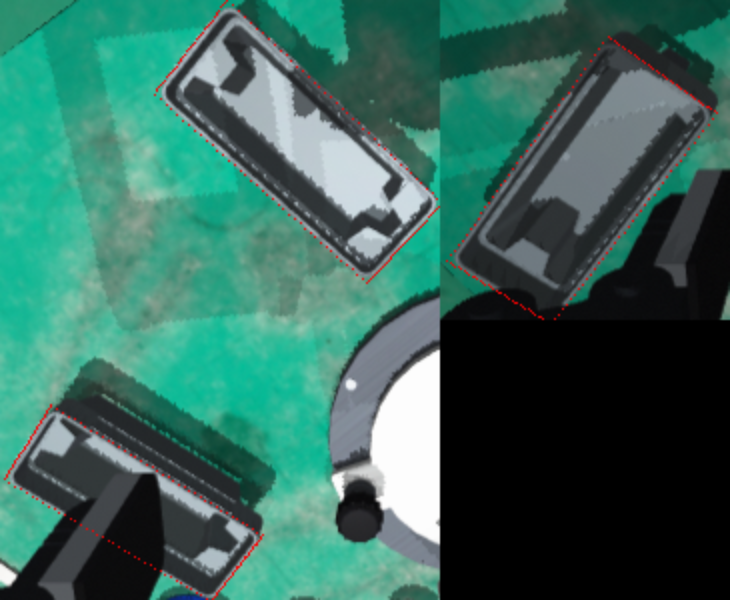

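```bash
python3 - <<'E'
import numpy as np
c=np.array([.3765,-.2175]);u=np.array([np.cos(.256),np.sin(.256)])
for s in(-.039,-.013,.013,.039): print(s,(c+s*u).round(4))
E
python3 mv.py "0.5366 -0.2239 0.1 -0.03" "0.5366 -0.2239 0.024 -0.03" "0.5366 -0.2239 0.1 -0.03" "0.3388 -0.2274 0.1 -1.315" "0.3388 -0.2274 0.016 -1.315" "0.3388 -0.2274 0.1 -1.315" "0.5459 -.2581 .1 -2.55"  "0.5459 -.2581 .024 -2.55"
```

```text
-0.039 [ 0.3388 -0.2274]
-0.013 [ 0.3639 -0.2208]
0.013 [ 0.3891 -0.2142]
0.039 [ 0.4142 -0.2076]
now [ 0.5391 -0.2245  0.2194] [ 3.141  0.004 -0.647] t 12.8 w 0.0512
[ 0.5366 -0.2239  0.1    -0.03  ] abs: [-0.19  0.09 11.94] [-0.001  0.004 -0.617]  seq: [-0.19  0.09 11.94] [-0.001  0.004 -0.617]
[ 0.5366 -0.2239  0.024  -0.03  ] abs: [-0.16  0.09 19.54] [-0.001  0.004 -0.617]  seq: [-0.  -0.   7.6] [0. 0. 0.]
[ 0.5366 -0.2239  0.1    -0.03  ] abs: [-0.19  0.09 11.94] [-0.001  0.004 -0.617]  seq: [ 0.   0.  -7.6] [0. 0. 0.]
[ 0.3388 -0.2274  0.1    -1.315 ] abs: [-15.75  12.3   12.01] [0.002 0.004 0.668]  seq: [-19.76   0.94   0.  ] [ 0.    -0.     1.285]
[ 0.3388 -0.2274  0.016  -1.315 ] abs: [-15.72  12.3   20.41] [0.002 0.004 0.668]  seq: [ 0.  -0.   8.4] [0. 0. 0.]
[ 0.3388 -0.2274  0.1    -1.315 ] abs: [-15.75  12.3   12.01] [0.002 0.004 0.668]  seq: [ 0.   0.  -8.4] [0. 0. 0.]
[ 0.5459 -0.2581  0.1    -2.55  ] abs: [ 2.62  2.26 11.93] [0.004 0.002 1.903]  seq: [  8.21 -19.26  -0.  ] [-0.    -0.     1.235]
[ 0.5459 -0.2581  0.024  -2.55  ] abs: [ 2.65  2.26 19.53] [0.004 0.002 1.903]  seq: [ 0.  -0.   7.6] [0. 0. 0.]
```

{"op": "arm_command", "data": {
  "targets": [0.5,-0.19,0.09,11.9,0,0.004,-0.617,0.5,-0.19,0.09,11.9,0,0.004,-0.617,0.5,-0.19,0.09,11.9,0,0.004,-0.617,0.5,-0.19,0.09,11.9,0,0.004,-0.617,0.5,-0.17,0.09,16,0,0.004,-0.617,0.5,-0.16,0.09,19.5,0,0.004,-0.617,0.5,-0.16,0.09,19.5,0,0.004,-0.617,0.9,-0.16,0.09,19.5,0,0.004,-0.617,0.9,-0.16,0.09,19.5,0,0.004,-0.617,0.9,-0.16,0.09,19.5,0,0.004,-0.617,0.9,-0.16,0.09,19.5,0,0.004,-0.617],
  "force": 40
}}

```text
clock: 14.18
ee_pos: [0.5373, -0.2243, 0.0252]
tcp_rot: [3.141, -0.002, -0.029]
ft_force: [-0.7, -0.3, 1.8]
grip_width: 0.0199
```

{"op": "arm_command", "data": {
  "targets": [0.9,0,0,-4,0,0,0,0.9,0,0,-7.6,0,0,0,0.9,0,0,-7.6,0,0,0]
}}

```text
clock: 14.55
ee_pos: [0.5391, -0.2251, 0.1038]
tcp_rot: [3.139, -0.007, -0.029]
ft_force: [0.3, -0.0, -1.1]
grip_width: 0.0201
```

```bash
python3 mv.py "0.3388 -0.2274 0.1 -1.315" "0.3388 -0.2274 0.01 -1.315" "0.3388 -0.2274 0.1 -1.315" "0.5459 -.2581 .1 -2.55"  "0.5459 -.2581 .024 -2.55"
```

```text
now [ 0.5391 -0.2251  0.1038] [ 3.139 -0.007 -0.029] t 14.55 w 0.0201
[ 0.3388 -0.2274  0.1    -1.315 ] abs: [-20.01   0.81   0.24] [-0.002 -0.008  1.286]  seq: [-20.01   0.81   0.24] [-0.002 -0.008  1.286]
[ 0.3388 -0.2274  0.01   -1.315 ] abs: [-20.08   0.79   9.24] [-0.002 -0.008  1.286]  seq: [ 0. -0.  9.] [0. 0. 0.]
[ 0.3388 -0.2274  0.1    -1.315 ] abs: [-20.01   0.81   0.24] [-0.002 -0.008  1.286]  seq: [ 0.  0. -9.] [0. 0. 0.]
[ 0.5459 -0.2581  0.1    -2.55  ] abs: [0.78 3.28 0.39] [-0.008 -0.006  2.521]  seq: [  8.21 -19.26  -0.  ] [-0.    -0.     1.235]
[ 0.5459 -0.2581  0.024  -2.55  ] abs: [0.72 3.26 7.99] [-0.008 -0.006  2.521]  seq: [ 0.  -0.   7.6] [0. 0. 0.]
```

{"op": "arm_command", "data": {
  "targets": [0.9,-19.9,0.8,0.2,0,0,1.286,0.9,-19.9,0.8,0.2,0,0,1.286,0.9,-19.9,0.8,0.2,0,0,1.286,0.9,-19.9,0.8,0.2,0,0,1.286,0.9,-19.9,0.8,0.2,0,0,1.286,0.9,-19.9,0.8,0.2,0,0,1.286,0.9,-19.9,0.8,0.2,0,0,1.286,0.9,-19.9,0.8,0.2,0,0,1.286,0.9,-19.9,0.8,0.2,0,0,1.286,0.9,-19.9,0.8,0.2,0,0,1.286]
}}

```text
clock: 15.8
ee_pos: [0.3377, -0.2262, 0.0983]
tcp_rot: [3.142, 0.0, -1.314]
ft_force: [0.3, -0.3, -1.2]
grip_width: 0.0201
```

```bash
python3 mv.py "0.3388 -0.2274 0.1 -1.315" "0.3388 -0.2274 0.01 -1.315" "0.3388 -0.2274 0.1 -1.315" "0.5459 -.2581 .1 -2.55"  "0.5459 -.2581 .024 -2.55"
```

```text
now [ 0.3377 -0.2262  0.0983] [ 3.142  0.    -1.314] t 15.8 w 0.0201
[ 0.3388 -0.2274  0.1    -1.315 ] abs: [ 0.14 -0.08 -0.17] [0.    0.    0.001]  seq: [ 0.14 -0.08 -0.17] [0.    0.    0.001]
[ 0.3388 -0.2274  0.01   -1.315 ] abs: [ 0.14 -0.08  8.83] [0.    0.    0.001]  seq: [ 0. -0.  9.] [0. 0. 0.]
[ 0.3388 -0.2274  0.1    -1.315 ] abs: [ 0.14 -0.08 -0.17] [0.    0.    0.001]  seq: [ 0.  0. -9.] [0. 0. 0.]
[ 0.5459 -0.2581  0.1    -2.55  ] abs: [  8.37 -19.33  -0.18] [0.    0.    1.236]  seq: [  8.21 -19.26  -0.  ] [-0.    -0.     1.235]
[ 0.5459 -0.2581  0.024  -2.55  ] abs: [  8.38 -19.33   7.42] [0.    0.    1.236]  seq: [ 0.  -0.   7.6] [0. 0. 0.]
```

{"op": "arm_command", "data": {
  "targets": [0.9,0.14,-0.08,4,0,0,0,0.9,0.14,-0.08,7.5,0,0,0,0.9,0.14,-0.08,8.8,0,0,0,0.9,0.14,-0.08,8.8,0,0,0,0.66,0.14,-0.08,8.8,0,0,0,0.66,0.14,-0.08,8.8,0,0,0,0.66,0.14,-0.08,8.8,0,0,0,0.66,0.14,-0.08,5,0,0,0,0.66,0.14,-0.08,0,0,0,0,0.66,0.14,-0.08,0,0,0,0]
}}

```text
clock: 17.05
ee_pos: [0.3412, -0.2292, 0.1018]
tcp_rot: [-3.136, -0.007, -1.315]
ft_force: [-0.3, -0.6, -2.3]
grip_width: 0.0247
```

{"op": "arm_command", "data": {
  "targets": [0.5,8.25,-19.25,-0.1,0,0,1.236,0.5,8.25,-19.25,-0.1,0,0,1.236,0.5,8.25,-19.25,-0.1,0,0,1.236,0.5,8.25,-19.25,-0.1,0,0,1.236,0.5,8.25,-19.25,-0.1,0,0,1.236,0.5,8.25,-19.25,-0.1,0,0,1.236,0.5,8.25,-19.25,-0.1,0,0,1.236,0.5,8.25,-19.25,-0.1,0,0,1.236,0.5,8.25,-19.25,-0.1,0,0,1.236,0.5,8.25,-19.25,-0.1,0,0,1.236]
}}

```text
clock: 18.3
ee_pos: [0.5458, -0.2585, 0.0991]
tcp_rot: [3.141, -0.0, -2.55]
ft_force: [0.0, 0.9, -2.4]
grip_width: 0.0254
```

```bash
python3 mv.py  "0.5459 -.2581 .024 -2.55" "0.5459 -.2581 .1 -2.55" "0.3639 -0.2208 0.1 -1.315" "0.3639 -0.2208 0.01 -1.315"
```

```text
now [ 0.5458 -0.2585  0.0991] [ 3.141 -0.    -2.55 ] t 18.3 w 0.0254
[ 0.5459 -0.2581  0.024  -2.55  ] abs: [-0.03  0.02  7.51] [ 0.001 -0.    -0.   ]  seq: [-0.03  0.02  7.51] [ 0.001 -0.    -0.   ]
[ 0.5459 -0.2581  0.1    -2.55  ] abs: [-0.03  0.03 -0.09] [ 0.001 -0.    -0.   ]  seq: [-0.   0.  -7.6] [0. 0. 0.]
[ 0.3639 -0.2208  0.1    -1.315 ] abs: [13.   13.27 -0.08] [ 1.000e-03  0.000e+00 -1.235e+00]  seq: [13.03 13.25  0.  ] [ 0.     0.    -1.235]
[ 0.3639 -0.2208  0.01   -1.315 ] abs: [13.   13.26  8.92] [ 1.000e-03  0.000e+00 -1.235e+00]  seq: [ 0. -0.  9.] [0. 0. 0.]
```

```bash
python3 - <<'E'
from h import *
o=arm.get_obs(); print(o['ee_pos'],o['ft_force'],o['torque'],o['grip_width'])
save('wrist','w5.png')
E
```

```text
[ 0.5457748  -0.25851267  0.09910068] [ 0.00908648  0.9036335  -2.38541494] [ 0.02371587  0.04144405 -0.01542233] 0.02543446634825506
```

View pics/w5.png

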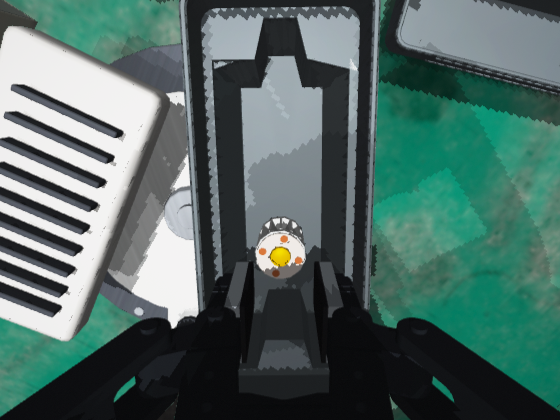

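{"op": "arm_command", "data": {
  "targets": [0.5,1.5,1.4,-0.1,0,0,-0.12,0.5,3,2.8,-0.1,0,0,-0.24,0.5,4.6,4.2,-0.1,0,0,-0.36,0.5,6.2,5.6,-0.1,0,0,-0.48,0.5,7.7,7.0,-0.1,0,0,-0.6,0.5,9.3,8.5,-0.1,0,0,-0.72,0.5,10.9,9.9,-0.1,0,0,-0.84,0.5,12.4,11.3,-0.1,0,0,-0.96,0.5,14,12.7,-0.1,0,0,-1.1,0.5,15.4,14.1,-0.1,0,0,-1.236,0.5,15.4,14.1,-0.1,0,0,-1.236,0.5,15.4,14.1,-0.1,0,0,-1.236]
}}

```text
clock: 19.85
ee_pos: [0.3406, -0.2278, 0.1008]
tcp_rot: [-3.14, -0.001, -1.317]
ft_force: [-0.2, -0.4, -1.7]
grip_width: 0.0255
```

```bash
python3 mv.py "0.3388 -0.2274 0.012 -1.315"
```

```text
now [ 0.3406 -0.2278  0.1008] [-3.140e+00 -1.000e-03 -1.317e+00] t 19.85 w 0.0255
[ 0.3388 -0.2274  0.012  -1.315 ] abs: [-0.1   0.18  8.88] [-0.002 -0.001 -0.002]  seq: [-0.1   0.18  8.88] [-0.002 -0.001 -0.002]
```

{"op": "arm_command", "data": {
  "targets": [0.5,-0.1,0.15,2,0,0,0,0.5,-0.1,0.15,4,0,0,0,0.5,-0.1,0.15,6,0,0,0,0.5,-0.1,0.15,7.5,0,0,0,0.5,-0.1,0.15,8.4,0,0,0,0.5,-0.1,0.15,8.6,0,0,0,0.5,-0.1,0.15,8.6,0,0,0,0.5,-0.1,0.15,8.6,0,0,0]
}}

```text
clock: 20.85
ee_pos: [0.3385, -0.227, 0.015]
tcp_rot: [-3.14, -0.001, -1.315]
ft_force: [0.3, 0.4, -1.3]
grip_width: 0.0254
```

{"op": "arm_command", "data": {
  "targets": [0.5,0,0,0.3,0,0,0,0.5,0,0,0.4,0,0,0,0.73,0,0,0.4,0,0,0,0.73,0,0,0.4,0,0,0,0.73,0,0,0.4,0,0,0,0.73,0,0,-1,0,0,0,0.73,0,0,-3,0,0,0,0.73,0,0,-6,0,0,0,0.73,0,0,-12,0,0,0,0.73,0,-6,-18,0,0,0,0.73,0,-6,-18,0,0,0,0.73,0,-6,-18,0,0,0]
}}

```text
clock: 22.35
ee_pos: [0.3971, -0.2115, 0.1952]
tcp_rot: [-3.14, -0.002, -1.314]
ft_force: [-1.3, -0.2, -0.1]
grip_width: 0.0233
```

```bash
python3 - <<'E'
from h import *
o=arm.get_obs(); print(o['ee_pos'],o['tcp_rot'],o['grip_width'],o['ft_force']); np.save('o6.npy',o,allow_pickle=True)
save('wrist','w6.png')
from fit import fit,draw
M=model('wrist',o); x,s=fit('pics/raw_w6.png',M,(.3765,-.2175,.256),span=.02); print(x,s)
im=cv2.imread('pics/raw_w6.png'); draw(im,M,x); cv2.imwrite('pics/w6.png',im)
E
```

```text
[ 0.39714963 -0.21153668  0.1952064 ] [-3.13952725e+00 -1.63510771e-03 -1.31353160e+00] 0.02326002308328376 [-1.28639488 -0.1800479  -0.1364199 ]
[ 0.37176518 -0.21760858  0.26878572] -624.93115234375
```

View pics/w6.png

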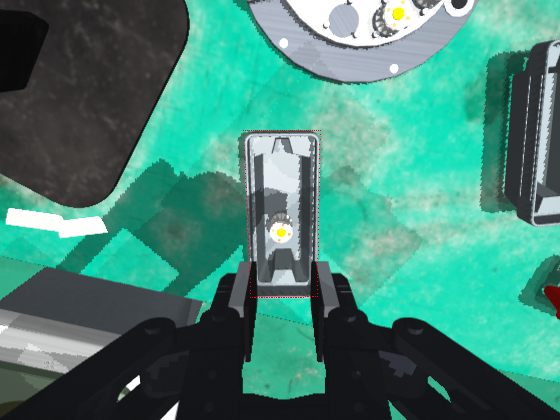

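```bash
python3 - <<'E'
from pt import *
P=rd('o6.npy',dict(m1=(281,232,.033)),s=1)
c=np.array([.3718,-.2176]);u=np.array([np.cos(.2645),np.sin(.2645)]);v=np.array([-u[1],u[0]])
d=P['m1'][:2]-c; print('s',d@u,'v',d@v)
for s in(-.012,.013,.039): print(s,(c+s*u).round(4))
M=model('wrist',np.load('o6.npy',allow_pickle=True).item())
for s in(-.074,.074,-.055,.055): print(s,proj(M,[*(c+s*u),.06 if abs(s)>.06 else .04]).round(0))
E
```

```text
m1 [ 0.3502 -0.2217  0.033 ]
s -0.02189890455124457 v 0.0016390306675039355
-0.012 [ 0.3602 -0.2207]
0.013 [ 0.3843 -0.2142]
0.039 [ 0.4094 -0.2074]
-0.074 [283. 297.]
0.074 [282. 130.]
-0.055 [283. 268.]
0.055 [282. 150.]
```

```bash
python3 mv.py "0.3795 -0.2155 0.1 -1.306" "0.3795 -0.2155 0.0 -1.306" "0.3542 -0.2224 0.0 -1.306" "0.5459 -.2581 .1 .6" "0.5459 -.2581 .029 .6"
```

```text
now [ 0.3955 -0.2112  0.1939] [ 3.141e+00  1.000e-03 -1.314e+00] t 22.4 w 0.0233
[ 0.3795 -0.2155  0.1    -1.306 ] abs: [0.02 1.65 9.39] [ 0.001  0.001 -0.008]  seq: [0.02 1.65 9.39] [ 0.001  0.001 -0.008]
[ 0.3795 -0.2155  0.     -1.306 ] abs: [ 0.02  1.65 19.39] [ 0.001  0.001 -0.008]  seq: [ 0. -0. 10.] [0. 0. 0.]
[ 0.3542 -0.2224  0.     -1.306 ] abs: [ 0.05  4.27 19.39] [ 0.001  0.001 -0.008]  seq: [0.   2.62 0.  ] [0. 0. 0.]
[ 0.5459 -0.2581  0.1     0.6   ] abs: [  8.36 -13.36   9.38] [-0.000e+00  1.000e-03 -1.914e+00]  seq: [  8.46 -17.57 -10.  ] [ 0.     0.    -1.906]
[ 0.5459 -0.2581  0.029   0.6   ] abs: [  8.37 -13.36  16.48] [-0.000e+00  1.000e-03 -1.914e+00]  seq: [ 0.  -0.   7.1] [0. 0. 0.]
```

{"op": "arm_command", "data": {
  "targets": [1,0,1.65,5,0,0,-0.008,1,0,1.65,10,0,0,-0.008,1,0,1.65,13,0,0,-0.008,1,0,1.65,16,0,0,-0.008,1,0,1.65,18,0,0,-0.008,1,0,1.65,19.3,0,0,-0.008,1,0,1.65,19.3,0,0,-0.008]
}}

```text
clock: 23.28
ee_pos: [0.3784, -0.2151, 0.0004]
tcp_rot: [3.139, 0.003, -1.308]
ft_force: [0.1, -0.5, -0.7]
grip_width: -0.0004
```

{"op": "arm_command", "data": {
  "targets": [1,0,0.6,0,0,0,0,1,0,1.1,0,0,0,0,1,0,1.6,0,0,0,0,1,0,2.1,0,0,0,0,1,0,2.6,0,0,0,0,1,0,2.6,0,0,0,0,1,0,2,0,0,0,0,1,0,2,-5,0,0,0,1,0,0,-10,0,0,0,0.6,0,0,-10,0,0,0]
}}

```text
clock: 24.52
ee_pos: [0.384, -0.2171, 0.105]
tcp_rot: [-3.134, -0.007, -1.306]
ft_force: [0.2, -0.4, -0.1]
grip_width: 0.0171
```

```bash
python3 mv.py "0.5459 -.2581 .1 .6" "0.5459 -.2581 .028 .6"
```

```text
now [ 0.384  -0.2171  0.105 ] [-3.134 -0.007 -1.306] t 24.52 w 0.0171
[ 0.5459 -0.2581  0.1     0.6   ] abs: [  8.2  -14.55   0.66] [ 0.002 -0.011 -1.906]  seq: [  8.2  -14.55   0.66] [ 0.002 -0.011 -1.906]
[ 0.5459 -0.2581  0.028   0.6   ] abs: [  8.15 -14.5    7.86] [ 0.002 -0.011 -1.906]  seq: [ 0.  -0.   7.2] [0. 0. 0.]
```

{"op": "arm_command", "data": {
  "targets": [0.5,8.5,-15,0,0,0,-1.906,0.5,8.5,-15,0,0,0,-1.906,0.5,8.5,-15,0,0,0,-1.906,0.5,8.5,-15,0,0,0,-1.906,0.5,8.5,-15,0,0,0,-1.906,0.5,8.5,-15,0,0,0,-1.906,0.5,8.5,-15,0,0,0,-1.906,0.5,8.5,-15,0,0,0,-1.906,0.5,8.5,-15,0,0,0,-1.906,0.5,8.5,-15,0,0,0,-1.906,0.5,8.5,-15,0,0,0,-1.906,0.5,8.5,-15,0,0,0,-1.906]
}}

```text
clock: 26.02
ee_pos: [0.5466, -0.2583, 0.1006]
tcp_rot: [-3.14, 0.001, 0.597]
ft_force: [0.1, -0.5, 0.3]
grip_width: 0.0426
```

```bash
python3 mv.py "0.5459 -.2581 .1 .6" "0.5459 -.2581 .028 .6" "0.5459 -.2581 .1 .6" "0.3602 -0.2207 0.1 .265" "0.3602 -0.2207 0.021 .265"
```

```text
now [ 0.5466 -0.2583  0.1006] [-3.14e+00  1.00e-03  5.97e-01] t 26.02 w 0.0426
[ 0.5459 -0.2581  0.1     0.6   ] abs: [-0.04 -0.05  0.06] [-0.001  0.001 -0.003]  seq: [-0.04 -0.05  0.06] [-0.001  0.001 -0.003]
[ 0.5459 -0.2581  0.028   0.6   ] abs: [-0.04 -0.04  7.26] [-0.001  0.001 -0.003]  seq: [ 0.  -0.   7.2] [0. 0. 0.]
[ 0.5459 -0.2581  0.1     0.6   ] abs: [-0.04 -0.05  0.06] [-0.001  0.001 -0.003]  seq: [-0.   0.  -7.2] [0. 0. 0.]
[ 0.3602 -0.2207  0.1     0.265 ] abs: [-13.3  -13.58   0.08] [-0.001  0.001  0.332]  seq: [-13.21 -13.57  -0.  ] [ 0.    -0.     0.335]
[ 0.3602 -0.2207  0.021   0.265 ] abs: [-13.29 -13.57   7.98] [-0.001  0.001  0.332]  seq: [ 0.  -0.   7.9] [0. 0. 0.]
```

{"op": "arm_command", "data": {
  "targets": [0.5,0,0,4,0,0,0,0.5,0,0,7.2,0,0,0,0.5,0,0,7.2,0,0,0,0.9,0,0,7.2,0,0,0,0.9,0,0,7.2,0,0,0,0.9,0,0,7.2,0,0,0,0.9,0,0,7.2,0,0,0,0.9,0,0,4,0,0,0,0.9,0,0,0,0,0,0,0.9,0,0,0,0,0,0]
}}

```text
clock: 27.28
ee_pos: [0.5491, -0.2594, 0.1048]
tcp_rot: [3.136, -0.004, 0.599]
ft_force: [-0.0, 0.0, -0.5]
grip_width: 0.02
```

{"op": "arm_command", "data": {
  "targets": [0.9,-13.2,-13.6,0,0,0,0.335,0.9,-13.2,-13.6,0,0,0,0.335,0.9,-13.2,-13.6,0,0,0,0.335,0.9,-13.2,-13.6,0,0,0,0.335,0.9,-13.2,-13.6,0,0,0,0.335,0.9,-13.2,-13.6,0,0,0,0.335]
}}

```text
clock: 28.02
ee_pos: [0.3626, -0.2212, 0.1014]
tcp_rot: [3.141, -0.001, 0.264]
ft_force: [-0.1, -0.3, -1.0]
grip_width: 0.0197
```

{"op": "arm_command", "data": {
  "targets": [0.9,0,0,4,0,0,0,0.9,0,0,7,0,0,0,0.9,0,0,7.8,0,0,0,0.9,0,0,7.8,0,0,0,0.6,0,0,7.8,0,0,0,0.6,0,0,7.8,0,0,0,0.6,0,0,7.8,0,0,0,0.6,0,0,4,0,0,0,0.6,0,0,0,0,0,0,0.6,0,0,0,0,0,0]
}}

```text
clock: 29.28
ee_pos: [0.3632, -0.222, 0.1043]
tcp_rot: [3.136, -0.005, 0.264]
ft_force: [-0.0, 0.8, 0.2]
grip_width: 0.0345
```

```bash
python3 mv.py "0.5719 -.2811 .1 1.196" "0.5719 -.2811 .028 1.196" "0.5719 -.2811 .1 1.196" "0.3843 -0.2142 0.1 .265"
```

```text
now [ 0.3632 -0.222   0.1043] [ 3.136 -0.005  0.264] t 29.27 w 0.0345
[ 0.5719 -0.2811  0.1     1.196 ] abs: [18.6  11.15  0.59] [ 0.007 -0.002 -0.932]  seq: [18.6  11.15  0.59] [ 0.007 -0.002 -0.932]
[ 0.5719 -0.2811  0.028   1.196 ] abs: [18.57 11.11  7.79] [ 0.007 -0.002 -0.932]  seq: [ 0.  -0.   7.2] [0. 0. 0.]
[ 0.5719 -0.2811  0.1     1.196 ] abs: [18.6  11.15  0.59] [ 0.007 -0.002 -0.932]  seq: [ 0.   0.  -7.2] [0. 0. 0.]
[ 0.3843 -0.2142  0.1     0.265 ] abs: [ 2.24 -0.2   0.44] [ 0.005 -0.005 -0.001]  seq: [ -0.64 -19.91  -0.  ] [ 0.    -0.     0.931]
```

{"op": "arm_command", "data": {
  "targets": [0.5,18.8,11.3,0,0,0,-0.931,0.5,18.8,11.3,0,0,0,-0.931,0.5,18.8,11.3,0,0,0,-0.931,0.5,18.8,11.3,0,0,0,-0.931,0.5,18.8,11.3,0,0,0,-0.931,0.5,18.8,11.3,0,0,0,-0.931,0.5,18.8,11.3,0,0,0,-0.931,0.5,18.8,11.3,0,0,0,-0.931]
}}

```text
clock: 30.28
ee_pos: [0.5717, -0.2806, 0.1015]
tcp_rot: [-3.141, -0.0, 1.193]
ft_force: [0.6, 0.8, -0.0]
grip_width: 0.0429
```

```bash
python3 mv.py "0.5719 -.2811 .028 1.196" "0.5719 -.2811 .1 1.196" "0.3843 -0.2142 0.1 .265"; python3 - <<'E'
from h import *
o=arm.get_obs(); np.save('o7.npy',o,allow_pickle=True); save('wrist','w7.png')
E
```

```text
now [ 0.5717 -0.2806  0.1015] [-3.141 -0.     1.193] t 30.27 w 0.0429
[ 0.5719 -0.2811  0.028   1.196 ] abs: [-0.04  0.04  7.35] [-0.    -0.    -0.003]  seq: [-0.04  0.04  7.35] [-0.    -0.    -0.003]
[ 0.5719 -0.2811  0.1     1.196 ] abs: [-0.04  0.03  0.15] [-0.    -0.    -0.003]  seq: [ 0.   0.  -7.2] [0. 0. 0.]
[ 0.3843 -0.2142  0.1     0.265 ] abs: [ -0.73 -19.87   0.15] [-0.    -0.     0.928]  seq: [ -0.64 -19.91  -0.  ] [ 0.    -0.     0.931]
```

{"op": "arm_command", "data": {
  "targets": [0.5,0,0,4,0,0,0,0.5,0,0,7.3,0,0,0,0.5,0,0,7.3,0,0,0,0.9,0,0,7.3,0,0,0,0.9,0,0,7.3,0,0,0,0.9,0,0,7.3,0,0,0,0.9,0,0,7.3,0,0,0,0.9,0,0,4,0,0,0,0.9,0,0,0,0,0,0,0.9,0,0,0,0,0,0]
}}

```text
clock: 31.58
ee_pos: [0.5742, -0.2817, 0.1051]
tcp_rot: [3.134, 0.0, 1.195]
ft_force: [0.3, -0.3, -0.2]
grip_width: 0.0199
```

{"op": "arm_command", "data": {
  "targets": [0.9,-0.7,-19.9,0,0,0,0.93,0.9,-0.7,-19.9,0,0,0,0.93,0.9,-0.7,-19.9,0,0,0,0.93,0.9,-0.7,-19.9,0,0,0,0.93,0.9,-0.7,-19.9,0,0,0,0.93,0.9,-0.7,-19.9,0,0,0,0.93,0.9,-0.7,-19.9,0,0,0,0.93,0.9,-0.7,-19.9,0,0,0,0.93]
}}

```text
clock: 32.58
ee_pos: [0.3845, -0.2141, 0.1011]
tcp_rot: [-3.141, 0.0, 0.266]
ft_force: [-0.1, 0.8, -0.5]
grip_width: 0.0197
```

```bash
python3 mv.py "0.3843 -0.2142 0.022 .265"; python3 - <<'E'
from h import *
o=arm.get_obs(); np.save('o8.npy',o,allow_pickle=True); save('wrist','w8.png',(130,130,430,420),2)
M=model('wrist',o)
for s in(-.055,-.04,-.013,.013,.039): print(s,((proj(M,[.3718+s*.9652,-.2176+s*.2614,.033])-[130,130])*2).round())
E
```

```text
now [ 0.3845 -0.2141  0.1011] [-3.141  0.     0.266] t 32.58 w 0.0197
[ 0.3843 -0.2142  0.022   0.265 ] abs: [-0.02  0.01  7.91] [-0.001  0.     0.001]  seq: [-0.02  0.01  7.91] [-0.001  0.     0.001]
-0.055 [ 99. 172.]
-0.04 [145. 172.]
-0.013 [228. 172.]
0.013 [308. 172.]
0.039 [388. 172.]
```

View pics/w8.png

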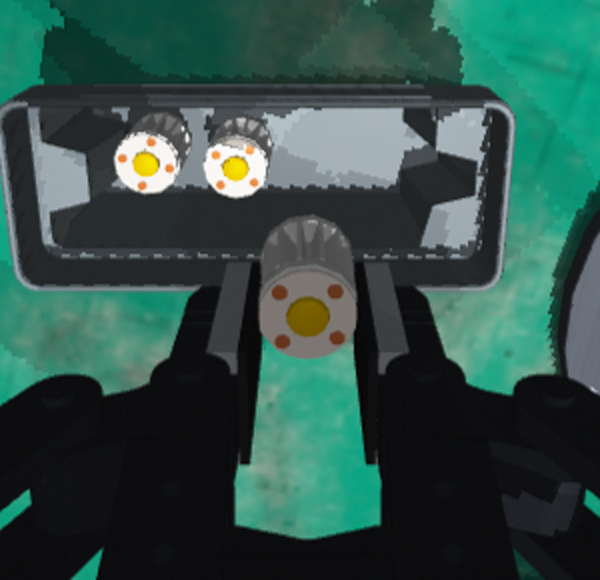

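{"op": "arm_command", "data": {
  "targets": [0.9,0.15,0,4,0,0,0,0.9,0.15,0,7,0,0,0,0.9,0.15,0,7.9,0,0,0,0.9,0.15,0,7.9,0,0,0,0.6,0.15,0,7.9,0,0,0,0.6,0.15,0,7.9,0,0,0,0.6,0.15,0,7.9,0,0,0,0.6,0.15,0,4,0,0,0,0.6,0.15,0,0,0,0,0,0.6,0.15,0,0,0,0,0,0.6,0.15,0,0,0,0,0,0.6,0.15,0,0,0,0,0]
}}

```text
clock: 34.12
ee_pos: [0.3851, -0.2133, 0.1004]
tcp_rot: [-3.14, 0.002, 0.265]
ft_force: [0.5, 0.3, -0.7]
grip_width: 0.0341
```

```bash
python3 mv.py "0.6065 -.285 .1 1.78"  "0.6065 -.285 .028 1.78" "0.6065 -.285 .1 1.78" "0.4104 -0.2072 0.1 .265"
```

```text
now [ 0.3851 -0.2133  0.1004] [-3.14e+00  2.00e-03  2.65e-01] t 34.12 w 0.0341
[ 0.6065 -0.285   0.1     1.78  ] abs: [ 1.949e+01  1.272e+01 -1.000e-02] [-0.003 -0.    -1.515]  seq: [ 1.949e+01  1.272e+01 -1.000e-02] [-0.003 -0.    -1.515]
[ 0.6065 -0.285   0.028   1.78  ] abs: [19.5  12.73  7.19] [-0.003 -0.    -1.515]  seq: [ 0.  -0.   7.2] [0. 0. 0.]
[ 0.6065 -0.285   0.1     1.78  ] abs: [ 1.949e+01  1.272e+01 -1.000e-02] [-0.003 -0.    -1.515]  seq: [ 0.   0.  -7.2] [0. 0. 0.]
[ 0.4104 -0.2072  0.1     0.265 ] abs: [2.6  0.07 0.04] [-0.002  0.002  0.   ]  seq: [ 11.68 -17.57  -0.  ] [ 0.    -0.     1.515]
```

{"op": "arm_command", "data": {
  "targets": [0.5,19.5,12.7,0,0,0,-1.515,0.5,19.5,12.7,0,0,0,-1.515,0.5,19.5,12.7,0,0,0,-1.515,0.5,19.5,12.7,0,0,0,-1.515,0.5,19.5,12.7,0,0,0,-1.515,0.5,19.5,12.7,0,0,0,-1.515,0.5,19.5,12.7,0,0,0,-1.515,0.5,19.5,12.7,0,0,0,-1.515,0.5,19.5,12.7,0,0,0,-1.515,0.5,19.5,12.7,0,0,0,-1.515,0.5,19.5,12.7,0,0,0,-1.515,0.5,19.5,12.7,0,0,0,-1.515]
}}

```text
clock: 35.62
ee_pos: [0.6074, -0.2853, 0.1014]
tcp_rot: [3.142, -0.0, 1.779]
ft_force: [-0.7, 0.1, -0.3]
grip_width: 0.0426
```

```bash
python3 mv.py "0.6065 -.285 .028 1.78" "0.6065 -.285 .1 1.78" "0.4104 -0.2072 0.1 .265"
```

```text
now [ 0.6074 -0.2853  0.1014] [ 3.142 -0.     1.779] t 35.62 w 0.0426
[ 0.6065 -0.285   0.028   1.78  ] abs: [ 0.04 -0.08  7.34] [ 0.    -0.    -0.001]  seq: [ 0.04 -0.08  7.34] [ 0.    -0.    -0.001]
[ 0.6065 -0.285   0.1     1.78  ] abs: [ 0.04 -0.08  0.14] [ 0.    -0.    -0.001]  seq: [ 0.   0.  -7.2] [0. 0. 0.]
[ 0.4104 -0.2072  0.1     0.265 ] abs: [ 11.71 -17.66   0.14] [-0.    -0.     1.514]  seq: [ 11.68 -17.57  -0.  ] [ 0.    -0.     1.515]
```

{"op": "arm_command", "data": {
  "targets": [0.5,0,-0.08,4,0,0,0,0.5,0,-0.08,7.3,0,0,0,0.5,0,-0.08,7.3,0,0,0,0.9,0,-0.08,7.3,0,0,0,0.9,0,-0.08,7.3,0,0,0,0.9,0,-0.08,7.3,0,0,0,0.9,0,-0.08,7.3,0,0,0,0.9,0,0,4,0,0,0,0.9,0,0,0,0,0,0,0.9,0,0,0,0,0,0]
}}

```text
clock: 36.88
ee_pos: [0.6094, -0.2862, 0.1052]
tcp_rot: [3.136, 0.004, 1.78]
ft_force: [0.6, 0.1, -0.1]
grip_width: 0.0197
```

{"op": "arm_command", "data": {
  "targets": [0.9,11.7,-17.7,0,0,0,1.514,0.9,11.7,-17.7,0,0,0,1.514,0.9,11.7,-17.7,0,0,0,1.514,0.9,11.7,-17.7,0,0,0,1.514,0.9,11.7,-17.7,0,0,0,1.514,0.9,11.7,-17.7,0,0,0,1.514,0.9,11.7,-17.7,0,0,0,1.514,0.9,11.7,-17.7,0,0,0,1.514,0.9,11.7,-17.7,0,0,0,1.514,0.9,11.7,-17.7,0,0,0,1.514,0.9,11.7,-17.7,0,0,0,1.514]
}}

```text
clock: 38.25
ee_pos: [0.4098, -0.2075, 0.1012]
tcp_rot: [-3.141, 0.0, 0.267]
ft_force: [0.7, 0.5, -0.1]
grip_width: 0.0198
```

{"op": "arm_command", "data": {
  "targets": [0.9,0,0,4,0,0,0,0.9,0,0,7,0,0,0,0.9,0,0,7.8,0,0,0,0.9,0,0,7.8,0,0,0,0.63,0,0,7.8,0,0,0,0.63,0,0,7.8,0,0,0,0.63,0,0,7.8,0,0,0,0.63,0,0,4,0,0,0,0.63,0,-3,-6,0,0,0,0.63,0,-3,-6,0,0,0,0.63,0,-3,-6,0,0,0,0.63,0,-3,-6,0,0,0]
}}

```text
clock: 39.75
ee_pos: [0.4016, -0.1785, 0.1611]
tcp_rot: [-3.141, 0.0, 0.266]
ft_force: [-0.4, -0.3, -1.2]
grip_width: 0.0316
```

```bash
python3 - <<'E'
from fit import *
o=arm.get_obs(); np.save('o9.npy',o,allow_pickle=True); save('wrist','w9.png')
M=model('wrist',o); x,s=fit('pics/raw_w9.png',M,(.3718,-.2176,.265)); print(x,s,o['ee_pos'],o['grip_width'])
im=cv2.imread('pics/raw_w9.png'); draw(im,M,x); cv2.imwrite('pics/w9.png',im)
E
python3 mv.py "0.554 -0.1495 0.15 -1.04" "0.554 -0.1495 0.03 -1.04"
```

```text
[ 0.36973544 -0.21751792  0.26650788] -594.6538696289062 [ 0.4015845  -0.17849588  0.16105057] 0.03159618345092194
now [ 0.4013 -0.1784  0.1605] [-3.14e+00  2.00e-03  2.66e-01] t 39.8 w 0.032
[ 0.554  -0.1495  0.15   -1.04  ] abs: [15.49  1.22  1.02] [-0.     0.002  1.306]  seq: [15.49  1.22  1.02] [-0.     0.002  1.306]
[ 0.554  -0.1495  0.03   -1.04  ] abs: [15.51  1.24 13.02] [-0.     0.002  1.306]  seq: [-0. -0. 12.] [0. 0. 0.]
```

View pics/w9.png

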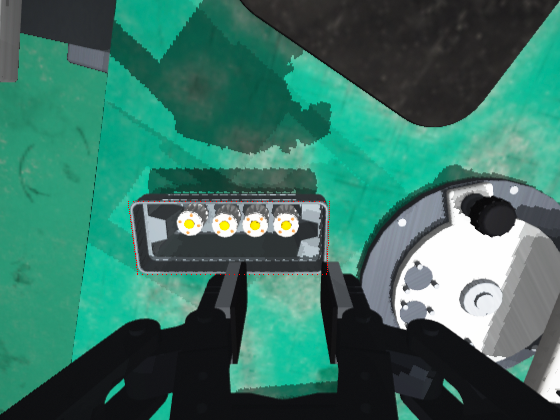

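```bash
python3 - <<'E'
from pt import *
P=rd('o9.npy',dict(knob=(494,215,.07),hub=(483,299,.04)),s=1)
E
python3 mv.py "0.5545 -0.1495 0.15 -1.04"
```

```text
knob [ 0.5479 -0.1457  0.07  ]
hub [ 0.5914 -0.2234  0.04  ]
now [ 0.4013 -0.1784  0.1605] [-3.14e+00  2.00e-03  2.66e-01] t 39.8 w 0.032
[ 0.5545 -0.1495  0.15   -1.04  ] abs: [15.54  1.24  1.02] [-0.     0.002  1.306]  seq: [15.54  1.24  1.02] [-0.     0.002  1.306]
```

{"op": "arm_command", "data": {
  "targets": [0.4,15.5,1.15,1,0,0,1.306,0.4,15.5,1.15,1,0,0,1.306,0.4,15.5,1.15,1,0,0,1.306,0.4,15.5,1.15,1,0,0,1.306,0.4,15.5,1.15,1,0,0,1.306,0.4,15.5,1.15,1,0,0,1.306,0.4,15.5,1.15,1,0,0,1.306,0.4,15.5,1.15,1,0,0,1.306,0.4,15.5,1.15,1,0,0,1.306,0.4,15.5,1.15,1,0,0,1.306]
}}

```text
clock: 41.05
ee_pos: [0.5545, -0.149, 0.151]
tcp_rot: [3.141, 0.001, -1.039]
ft_force: [-0.7, 0.4, -0.3]
grip_width: 0.0513
```

```bash
python3 - <<'E'
from h import *
o=arm.get_obs(); np.save('o10.npy',o,allow_pickle=True); save('wrist','w10.png')
M=model('wrist',o); im=cv2.imread('pics/raw_w10.png')
e=proj(M,[.5545,-.1485,.07]); print('exp',e)
x,y=e.round().astype(int); r=45; g=im[y-r:y+r,x-r:x+r].max(2); m=(g<60).astype(np.uint8)
n,l,st,c=cv2.connectedComponentsWithStats(m); i=1+st[1:,4].argmax(); print(st[i],c[i]+[x-r,y-r])
print('knob',ray(M,c[i]+[x-r,y-r],.068))
E
python3 mv.py "0.5545 -0.1485 0.03 -1.04"
```

```text
exp [283.2194244  208.56813808]
[  24   17   42   46 1407] [283.41364606 204.09168443]
knob [ 0.55679402 -0.14730158  0.068     ]
now [ 0.5546 -0.149   0.1512] [ 3.141  0.    -1.039] t 41.1 w 0.0509
[ 0.5545 -0.1485  0.03   -1.04  ] abs: [-0.04 -0.02 12.12] [0.    0.    0.001]  seq: [-0.04 -0.02 12.12] [0.    0.    0.001]
```

{"op": "arm_command", "data": {
  "targets": [0.4,0,-0.2,5,0,0,0,0.4,0,-0.2,9,0,0,0,0.4,0,-0.2,12.1,0,0,0,0.4,0,-0.2,12.1,0,0,0,0.9,0,-0.2,12.1,0,0,0,0.9,0,-0.2,12.1,0,0,0,0.9,0,-0.2,12.1,0,0,0,0.9,0,-0.2,12.1,0,0,0,0.9,0,-0.2,11.5,0,0,0,0.9,0,-0.2,10.95,0,0,0,0.9,0,-0.2,10.95,0,0,0,0.9,0,-0.2,10.95,0,0,0],
  "force": 60
}}

```text
clock: 42.6
ee_pos: [0.5565, -0.1479, 0.0417]
tcp_rot: [-3.141, 0.0, -1.04]
ft_force: [1.4, 2.5, -7.2]
grip_width: 0.0258
```

```bash
python3 - <<'E'
from h import *
o=arm.get_obs(); print(o['ee_pos'],o['tcp_rot'],o['grip_width'],o['ft_force'],o['joints'])
A=np.array([.5940,-.2254]); p=o['ee_pos']; p[2]-=.0; R0=Ro.from_euler('xyz',[np.pi,0,o['tcp_rot'][2]])
d=p[:2]-A;print(np.hypot(*d),np.degrees(np.arctan2(d[1],d[0])))
for a in (10,20,30,40,50,60,70):
    r=Ro.from_euler('z',a,degrees=True); q=np.r_[A,0]+r.apply(p-np.r_[A,0])
    print(a,(R0.inv().apply(q-p)*100).round(2),round(np.radians(a),3))
E
```

```text
[ 0.55650572 -0.14793743  0.04167708] [-3.14126682e+00  8.22159054e-05 -1.03977225e+00] 0.0258360876474004 [ 1.40492853  2.48527255 -7.1670956 ] [-2.79967647e-01  4.77449254e-01  1.78981523e+00  3.81804436e-04
  8.74163381e-01  7.59559663e-01]
0.08605969511476372 115.82841470189767
10 [0.01 1.5  0.  ] 0.175
20 [0.28 2.98 0.  ] 0.349
30 [0.8  4.38 0.  ] 0.524
40 [1.56 5.68 0.  ] 0.698
50 [2.54 6.82 0.  ] 0.873
60 [3.69 7.77 0.  ] 1.047
70 [5.   8.51 0.  ] 1.222
```

{"op": "arm_command", "data": {
  "targets": [0.9,0.01,1.5,0,0,0,-0.175,0.9,0.28,2.98,0,0,0,-0.349,0.9,0.8,4.38,0,0,0,-0.524,0.9,1.56,5.68,0,0,0,-0.698,0.9,2.54,6.82,0,0,0,-0.873,0.9,3.69,7.77,0,0,0,-1.047,0.9,5,8.51,0,0,0,-1.222,0.9,5,8.51,0,0,0,-1.222]
}}

```text
clock: 43.6
ee_pos: [0.5086, -0.2356, 0.0418]
tcp_rot: [3.141, -0.001, 0.179]
ft_force: [2.5, -1.7, -5.3]
grip_width: 0.0258
```

{"op": "arm_command", "data": {
  "targets": [0.9,0.01,1.5,0,0,0,-0.175,0.9,0.28,2.98,0,0,0,-0.349,0.9,0.8,4.38,0,0,0,-0.524,0.9,1.56,5.68,0,0,0,-0.698,0.9,2.54,6.82,0,0,0,-0.873,0.9,3.69,7.77,0,0,0,-1.047,0.9,4.7,8.35,0,0,0,-1.18,0.9,4.7,8.35,0,0,0,-1.18,0.9,4.7,8.35,0,0,0,-1.18]
}}

```text
clock: 44.72
ee_pos: [0.5707, -0.3106, 0.0421]
tcp_rot: [3.138, 0.004, 1.359]
ft_force: [1.9, -8.9, -7.5]
grip_width: 0.0256
```

```bash
python3 mv.py "0.5727 -0.3116 0.0303 1.398"; python3 -c "
from rig import arm;print(arm.get_obs()['ft_force'])"
```

```text
now [ 0.5707 -0.3106  0.0421] [3.138 0.004 1.359] t 44.73 w 0.0256
[ 0.5727 -0.3116  0.0303  1.398 ] abs: [-0.05  0.21  1.18] [ 0.004  0.005 -0.039]  seq: [-0.05  0.21  1.18] [ 0.004  0.005 -0.039]
[ 1.93194909 -8.87167833 -7.48832234]
```

{"op": "arm_command", "data": {
  "targets": [0.9,-0.1,0.2,0,0,0,-0.039,0.9,-0.1,0.2,0,0,0,-0.039,0.9,-0.1,0.2,0.6,0,0,-0.039,0.9,-0.1,0.2,1.2,0,0,-0.039,0.9,-0.1,0.2,1.2,0,0,-0.039,0.9,-0.1,0.2,1.2,0,0,-0.039]
}}

```text
clock: 45.48
ee_pos: [0.5742, -0.3117, 0.0324]
tcp_rot: [3.134, 0.004, 1.398]
ft_force: [3.3, -5.2, 1.5]
grip_width: 0.026
```

{"op": "arm_command", "data": {
  "targets": [0.9,0,-0.15,0,0,0,0,0.9,0,-0.15,0.15,0,0,0,0.9,0,-0.15,0.15,0,0,0,0.9,0,-0.15,0.15,0,0,0]
}}

```text
clock: 45.98
ee_pos: [0.5739, -0.3117, 0.0323]
tcp_rot: [3.131, 0.005, 1.397]
ft_force: [4.7, -5.8, 7.5]
grip_width: 0.0254
```

{"op": "arm_command", "data": {
  "targets": [0.4,0,0,0,0,0,0,0.4,0,0,0,0,0,0,0.4,0,0,0,0,0,0,0.4,0,0,-4,0,0,0,0.4,0,0,-9,0,0,0,0.4,0,0,-12,0,0,0,0.4,0,0,-12,0,0,0,0.4,0,0,-12,0,0,0,0.4,0,0,-12,0,0,0]
}}

```text
clock: 47.1
ee_pos: [0.5689, -0.3084, 0.1464]
tcp_rot: [-3.138, -0.002, 1.401]
ft_force: [-0.1, 0.4, -0.1]
grip_width: 0.0509
```

```bash
python3 - <<'E'
from h import *
o=arm.get_obs(); save('wrist','w11.png',(180,120,380,270),4); print(o['ee_pos'],o['tcp_rot'])
M=model('wrist',o)
def ctr(img,M,X,r=40,th=60):
    im=cv2.imread(img); x,y=proj(M,X).round().astype(int); g=im[y-r:y+r,x-r:x+r].max(2)
    n,l,st,c=cv2.connectedComponentsWithStats((g<th).astype(np.uint8)); i=1+st[1:,4].argmax(); return c[i]+[x-r,y-r],st[i]
c,st=ctr('pics/raw_w11.png',M,[.5737,-.3113,.07]); print('now',c,st,'exp home top',proj(M,[.5737,-.3113,.07]),'exp lifted',proj(M,[.5737,-.3113,.079]),ray(M,c,.07))
o2=np.load('o2.npy',allow_pickle=True).item(); M2=model('wrist',o2)
c,st=ctr('pics/raw_w2.png',M2,[.5737,-.3113,.07]); print('start',c,st,ray(M2,c,.07), o2['ee_pos'],o2['tcp_rot'])
E
```

```text
[ 0.56893496 -0.30836519  0.14642807] [-3.13803543e+00 -1.50201186e-03  1.40093272e+00]
now [279.51364591 216.53953814] [  19   13   42   47 1429] exp home top [280.34879955 220.43488771] exp lifted [280.2589311 224.965109 ] [ 0.57086746 -0.31137847  0.07      ]
start [282.52284264 211.86149384] [  19   16   41   46 1379] [ 0.5728     -0.31181636  0.07      ] [ 0.57226979 -0.31096079  0.15058821] [-3.14083169e+00  1.62896994e-04  1.39836688e+00]
```

View pics/w11.png

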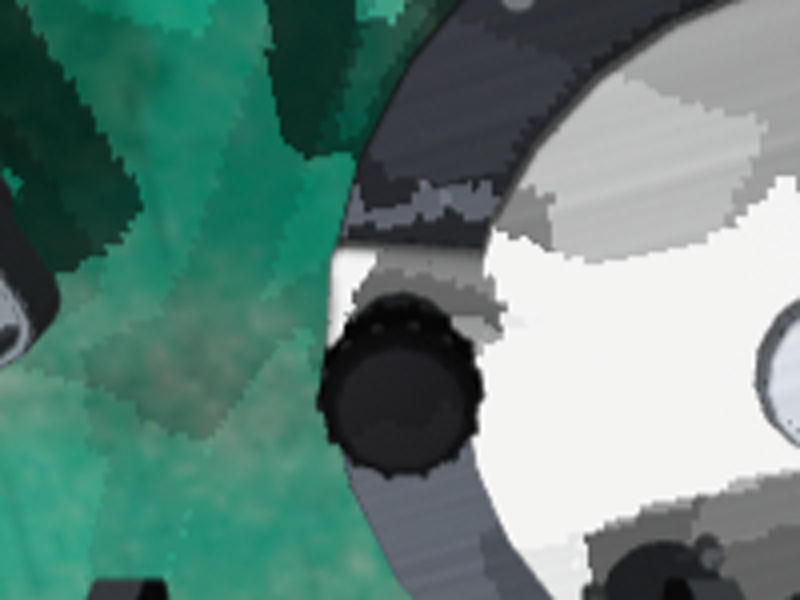

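```bash
python3 mv.py "0.53 -0.41 0.22 -1.2"
```

```text
now [ 0.5691 -0.3085  0.1466] [-3.138e+00 -1.000e-03  1.401e+00] t 47.15 w 0.0512
[ 0.53 -0.41  0.22 -1.2 ] abs: [-10.66  -2.16  -7.35] [-0.003  0.004  2.601]  seq: [-10.66  -2.16  -7.35] [-0.003  0.004  2.601]
```

{"op": "arm_command", "data": {
  "targets": [0,-5,-1,-5,0,0,1.3,0,-10.6,-2.2,-7.3,0,0,1.3,0,-10.6,-2.2,-7.3,0,0,1.3,0,-10.6,-2.2,-7.3,0,0,1.3,0,-10.6,-2.2,-7.3,0,0,1.3,0,-10.6,-2.2,-7.3,0,0,1.3,0,-10.6,-2.2,-7.3,0,0,1.3]
}}

```text
clock: 48.02
ee_pos: [0.53, -0.4095, 0.2201]
tcp_rot: [-3.14, 0.002, 0.095]
ft_force: [-0.1, 0.4, 0.3]
grip_width: 0.0852
```

{"op": "arm_command", "data": {
  "targets": [0,0,0,0,0,0,1.3,0,0,0,0,0,0,1.3,0,0,0,0,0,0,1.3,0,0,0,0,0,0,1.3,0,0,0,0,0,0,1.3,0,0,0,0,0,0,1.3,0,0,0,0,0,0,1.3,0,0,0,0,0,0,1.3]
}}

```text
clock: 49.02
ee_pos: [0.5301, -0.4096, 0.2203]
tcp_rot: [3.141, 0.002, -1.197]
ft_force: [-1.1, 0.1, -0.1]
grip_width: 0.0855
```

```bash
python3 - <<'E'
from fit import *
o=arm.get_obs(); save('wrist','w12.png',(90,0,490,280),2); print(o['ee_pos'],o['tcp_rot'],o['joints'].round(2)); np.save('o12.npy',o,allow_pickle=True)
M=model('wrist',o); x,s=fit('pics/raw_w12.png',M,(.497,-.4245,.371),span=.03); print(x,np.degrees(x[2]),s)
im=cv2.imread('pics/raw_w12.png'); draw(im,M,x); cv2.imwrite('pics/w12.png',cv2.resize(im[:330,90:490],None,fx=1.8,fy=1.8))
E
```

```text
[ 0.53006916 -0.40955144  0.22031519] [ 3.14082606e+00  1.78468341e-03 -1.19705122e+00] [-0.68  0.47  1.31  0.    1.37  0.52]
[ 0.49941795 -0.42244193  0.36678931] 21.01547931102196 -433.32275390625
```

View pics/w12.png

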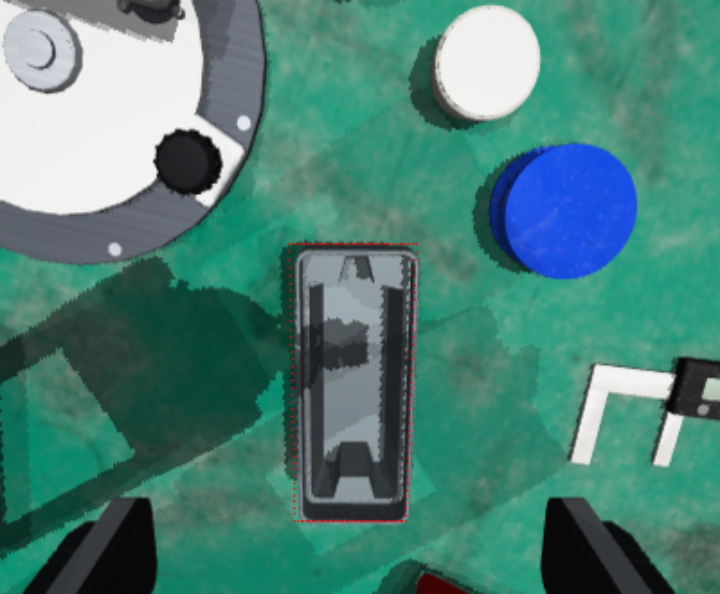

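```bash
python3 mv.py "0.4995 -0.423 0.1 -1.203" "0.4995 -0.423 0.021 -1.203"
```

```text
now [ 0.5301 -0.4095  0.2205] [ 3.141e+00  2.000e-03 -1.196e+00] t 49.08 w 0.0854
[ 0.4995 -0.423   0.1    -1.203 ] abs: [ 0.15  3.34 12.05] [0.001 0.002 0.007]  seq: [ 0.15  3.34 12.05] [0.001 0.002 0.007]
[ 0.4995 -0.423   0.021  -1.203 ] abs: [ 0.16  3.33 19.95] [0.001 0.002 0.007]  seq: [ 0.  -0.   7.9] [0. 0. 0.]
```

{"op": "arm_command", "data": {
  "targets": [0,0.15,3.3,6,0,0,0.007,0,0.15,3.3,12,0,0,0.007,0,0.15,3.3,16,0,0,0.007,0,0.15,3.3,19,0,0,0.007,0,0.15,3.3,19.9,0,0,0.007,0,0.15,3.3,19.9,0,0,0.007,0.6,0.15,3.3,19.9,0,0,0.007,0.6,0.15,3.3,19.9,0,0,0.007,0.6,0.15,3.3,19.9,0,0,0.007,0.6,0.15,3.3,19.9,0,0,0.007],
  "force": 40
}}

```text
clock: 50.32
ee_pos: [0.5011, -0.4239, 0.0244]
tcp_rot: [-3.14, -0.003, -1.206]
ft_force: [-0.4, -0.2, 6.1]
grip_width: 0.0591
```

{"op": "arm_command", "data": {
  "targets": [0.6,0,0,-3,0,0,0,0.6,0,0,-6,0,0,0,0.6,0,0,-10,0,0,0,0.6,0,0,-14,0,0,0,0.6,0,0,-14,0,0,0,0.6,0,0,-14,0,0,0]
}}

```text
clock: 51.08
ee_pos: [0.4993, -0.4224, 0.1612]
tcp_rot: [3.141, 0.002, -1.206]
ft_force: [0.3, -0.5, -2.2]
grip_width: 0.0587
```

```bash
python3 mv.py "0.3735 -0.2175 0.16 1.836"
```

```text
now [ 0.4993 -0.4224  0.1612] [ 3.141e+00  2.000e-03 -1.206e+00] t 51.08 w 0.0587
[ 0.3735 -0.2175  0.16    1.836 ] abs: [-23.63   4.44   0.17] [-3.000e-03  2.000e-03 -3.042e+00]  seq: [-23.63   4.44   0.17] [-3.000e-03  2.000e-03 -3.042e+00]
```

```bash
python3 - <<'E'
from fit import *
for c in('top','scene'):
    vision_im=save(c,c+'1.png'); M=model(c)
    for n,p in(('load',(.3718,-.2178,.267)),('L1',(.568,.348,0.)),('L2',(.416,.241,-.35))):
        x,s=fit(f'pics/raw_{c}1.png',M,p,span=.02 if n!='load' else .01); print(c,n,x.round(4),s)
E
```

```text
top load [ 0.3676 -0.2162  0.2877] -310.30999755859375
top L1 [ 0.5611  0.3524 -0.041 ] -463.8514404296875
top L2 [ 0.4096  0.2497 -0.4206] -395.7294616699219
scene load [ 0.3688 -0.2174  0.308 ] -375.92919921875
scene L1 [0.5728 0.3632 0.5555] -189.70428466796875
scene L2 [ 0.4063  0.2339 -0.0101] -75.5465087890625
```

{"op": "arm_command", "data": {
  "targets": [0.6,-3,0.6,-1,0,0,-0.17,0.6,-6,1.1,-1,0,0,-0.34,0.6,-9,1.7,-1,0,0,-0.51,0.6,-12,2.3,-1,0,0,-0.68,0.6,-15,2.8,-1,0,0,-0.85,0.6,-18,3.4,-1,0,0,-1.02,0.6,-21,4,-1,0,0,-1.19,0.6,-23.8,4.7,-1,0,0,-1.36,0.6,-23.8,4.7,-1,0,0,-1.52,0.6,-23.8,4.7,-1,0,0,-1.52]
}}

```text
clock: 52.42
ee_pos: [0.3707, -0.217, 0.1716]
tcp_rot: [-3.14, 0.001, 0.312]
ft_force: [0.7, 0.2, -1.3]
grip_width: 0.0585
```

{"op": "arm_command", "data": {
  "targets": [0.6,0,0,0,0,0,-0.17,0.6,0,0,0,0,0,-0.34,0.6,0,0,0,0,0,-0.51,0.6,0,0,0,0,0,-0.68,0.6,0,0,0,0,0,-0.85,0.6,0,0,0,0,0,-1.02,0.6,0,0,0,0,0,-1.19,0.6,0,0,0,0,0,-1.36,0.6,0,0,0,0,0,-1.52,0.6,0,0,0,0,0,-1.52,0.6,0,0,0,0,0,-1.52]
}}

```text
clock: 53.8
ee_pos: [0.3712, -0.2176, 0.1721]
tcp_rot: [-3.141, -0.001, 1.83]
ft_force: [-0.1, 0.2, -1.4]
grip_width: 0.059
```

```bash
python3 mv.py "0.3707 -0.2177 0.11 1.839" "0.3707 -0.2177 0.066 1.839"; python3 - <<'E'
from h import *
o=arm.get_obs(); print(o['joints'].round(2)); np.save('o13.npy',o,allow_pickle=True); save('wrist','w13.png')
save('scene','s13.png',(200,180,420,340),3.6)
E
```

```text
now [ 0.3712 -0.2176  0.1721] [-3.141e+00 -1.000e-03  1.830e+00] t 53.8 w 0.059
[ 0.3707 -0.2177  0.11    1.839 ] abs: [-0.   -0.05  6.21] [-0.    -0.001 -0.009]  seq: [-0.   -0.05  6.21] [-0.    -0.001 -0.009]
[ 0.3707 -0.2177  0.066   1.839 ] abs: [-1.000e-02 -5.000e-02  1.061e+01] [-0.    -0.001 -0.009]  seq: [ 0.  -0.   4.4] [0. 0. 0.]
[-0.56  0.13  1.93  0.    1.08 -2.39]
```

View pics/w13.png

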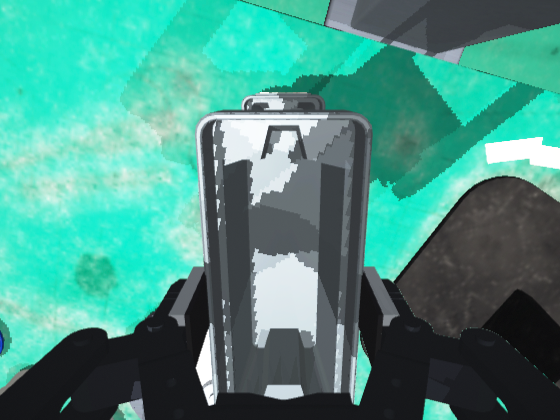

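```bash
python3 - <<'E'
from h import *
o=np.load('o13.npy',allow_pickle=True).item(); M=model('wrist',o)
for cx,cy in((.3707,-.2177),(.3687,-.2182)):
  for v in(-.03,0,.03): print(proj(M,[cx-.074*np.cos(.268)-v*np.sin(.268),cy-.074*np.sin(.268)+v*np.cos(.268),.06]).round(1))
im=cv2.imread('pics/raw_w13.png').astype(int)
print(im[86:112,283].tolist()); print(im[104,234:254].sum(1).tolist(),im[104,314:336].sum(1).tolist())
E
```

```text
[239.6  96.6]
[282.2  96.3]
[324.9  95.9]
[239.5  93.6]
[282.3  93.2]
[325.1  92.8]
[[91, 118, 18], [91, 117, 16], [91, 117, 17], [91, 117, 17], [91, 118, 19], [91, 118, 18], [123, 139, 102], [128, 128, 114], [107, 102, 94], [107, 102, 95], [120, 116, 107], [102, 98, 92], [94, 90, 84], [97, 94, 86], [116, 113, 104], [124, 121, 111], [124, 121, 112], [228, 224, 210], [238, 235, 228], [237, 234, 226], [238, 234, 227], [237, 234, 226], [175, 169, 158], [107, 103, 96], [80, 76, 70], [72, 69, 64]]
[453, 455, 465, 464, 470, 473, 485, 521, 641, 704, 328, 173, 190, 303, 354, 355, 358, 390, 576, 317] [249, 282, 282, 282, 276, 220, 172, 182, 240, 278, 254, 250, 253, 248, 246, 249, 248, 243, 245, 248, 254, 253]
```

```bash
python3 - <<'E'
from h import *
o=np.load('o13.npy',allow_pickle=True).item(); M=model('wrist',o); p=o['ee_pos']
im=cv2.imread('pics/raw_w13.png').astype(int); print(im[100:130,250].sum(1).tolist())
X=ray(M,(283,111.5),.2077); print(X, np.linalg.norm((X-p)[:2]))
E
python3 mv.py "0.3698 -0.218 0.085 1.839" "0.3698 -0.218 0.0645 1.839"
```

```text
[279, 280, 336, 357, 358, 353, 351, 349, 346, 298, 227, 205, 391, 426, 494, 733, 752, 752, 647, 570, 736, 753, 752, 753, 752, 752, 752, 752, 752, 752]
[ 0.30203844 -0.23597873  0.2077    ] 0.07155855406540475
now [ 0.3713 -0.2175  0.1722] [-3.141e+00 -1.000e-03  1.832e+00] t 53.9 w 0.0588
[ 0.3698 -0.218   0.085   1.839 ] abs: [-0.01 -0.15  8.72] [-0.    -0.001 -0.007]  seq: [-0.01 -0.15  8.72] [-0.    -0.001 -0.007]
[ 0.3698 -0.218   0.0645  1.839 ] abs: [-1.000e-02 -1.500e-01  1.077e+01] [-0.    -0.001 -0.007]  seq: [ 0.   -0.    2.05] [0. 0. 0.]
```

{"op": "arm_command", "data": {
  "targets": [0.6,0,-0.25,3,0,0,-0.007,0.6,0,-0.25,6,0,0,-0.007,0.6,0,-0.25,8,0,0,-0.007,0.6,0,-0.25,9,0,0,-0.007,0.6,0,-0.25,9.8,0,0,-0.007,0.6,0,-0.25,10.2,0,0,-0.007,0.6,0,-0.25,10.2,0,0,-0.007,0.6,0,-0.25,10.2,0,0,-0.007]
}}

```text
clock: 54.9
ee_pos: [0.3692, -0.2184, 0.0709]
tcp_rot: [3.141, 0.001, 1.841]
ft_force: [0.3, 0.4, -1.2]
grip_width: 0.0589
```

Inside without contact; lower the rest gently.

{"op": "arm_command", "data": {
  "targets": [0.6,0,0,0.2,0,0,0,0.6,0,0,0.4,0,0,0,0.6,0,0,0.5,0,0,0,0.6,0,0,0.6,0,0,0,0.6,0,0,0.6,0,0,0]
}}

```text
clock: 55.52
ee_pos: [0.3689, -0.2181, 0.0644]
tcp_rot: [3.142, -0.0, 1.841]
ft_force: [0.4, 0.2, -1.7]
grip_width: 0.0587
```

{"op": "arm_command", "data": {
  "targets": [0.6,0,0,0.15,0,0,0,0.6,0,0,0.3,0,0,0,0.6,0,0,0.3,0,0,0,0.6,0,0,0.3,0,0,0]
}}

```text
clock: 56.02
ee_pos: [0.3691, -0.2182, 0.0641]
tcp_rot: [3.141, 0.001, 1.841]
ft_force: [-5.6, 4.3, 25.0]
grip_width: 0.0589
```

{"op": "arm_command", "data": {
  "targets": [0.6,0,0,-0.2,0,0,0,0.6,0,0,-0.25,0,0,0,0.3,0,0,-0.25,0,0,0,0.0,0,0,-0.25,0,0,0,0.0,0,0,-0.25,0,0,0,0,0,0,-0.25,0,0,0,0,0,0,-4,0,0,0,0,0,0,-9,0,0,0,0,0,-3,-14,0,0,0.1,0,0,-6,-17,0,0,0.2,0,0,-6,-17,0,0,0.2,0,0,-6,-17,0,0,0.2]
}}

```text
clock: 57.52
ee_pos: [0.311, -0.2339, 0.2307]
tcp_rot: [-3.141, -0.001, 1.641]
ft_force: [0.1, 0.3, 0.2]
grip_width: 0.0853
```

```bash
python3 - <<'E'
from fit import *
o=arm.get_obs(); save('wrist','w14.png'); print(o['ee_pos'],o['tcp_rot'],o['joints'].round(2)); np.save('o14.npy',o,allow_pickle=True)
M=model('wrist',o); im=cv2.imread('pics/raw_w14.png')
for z in(.06,.1):
    x,s=fit('pics/raw_w14.png',M,(.3695,-.2178,.268),z=z,LW=((.148,.06),(.143,.055)) if z>.08 else ((.148,.06),),span=.01); print(z,x,s); draw(im,M,x,z)
cv2.imwrite('pics/w14.png',im)
E
```

```text
[ 0.31099256 -0.23386311  0.23068127] [-3.14128766e+00 -1.13246860e-03  1.64140015e+00] [-0.67  0.01  1.91  0.    1.23 -2.32]
0.06 [ 0.37979705 -0.21252702  0.27737916] -338.2391052246094
0.1 [ 0.37096405 -0.21741849  0.27224647] -583.61279296875
```

View pics/w14.png

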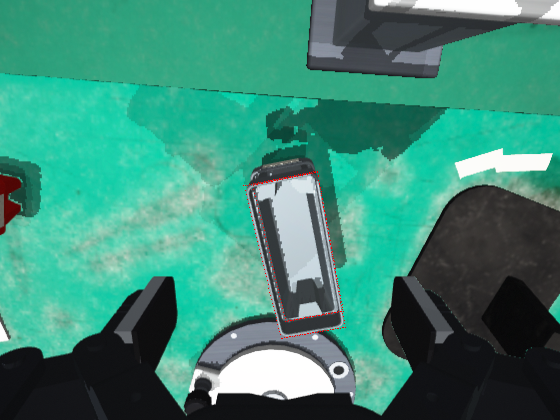

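```bash
python3 - <<'E'
from h import *
from scipy.optimize import least_squares
D=np.array([[.5745,.2114,.32029,1.56567],[.652,.0303,.5903,1.6049],[.5759,.0417,.47745,1.78982],[.670,.2203,.47,1.31],[.4303,.1721,.13,1.93],[.389,.2307,.01,1.91],[np.hypot(.5399,.2258),.2214,.33,1.53]])
f=lambda p:np.r_[p[0]+p[1]*np.sin(D[:,2])+p[2]*np.sin(D[:,2]+D[:,3]+p[4])-D[:,0],p[3]+p[1]*np.cos(D[:,2])+p[2]*np.cos(D[:,2]+D[:,3]+p[4])-D[:,1]]
r=least_squares(f,[0,.4,.4,.0,0]);print(r.x,np.abs(r.fun).max())
M=model('scene')
for z in(.21,.3,.4,.45,.5,.55,.6): print(z,(proj(M,[.2513,.5166,z])*1.42).round())
a1,L2,L3,c,off=r.x
e=a1+L2*np.sin(.32); print('elbow r',e,'z-rel',c+L2*np.cos(.32))
az=1.098
for z in (.6,.7,.8): print('elbow px',z,(proj(M,[e*np.cos(az),e*np.sin(az),z])*1.42).round())
E
```

```text
[-0.00385793  0.59401062  0.42091847 -0.19661336  0.06109283] 0.001624188183984021
0.21 [167. 223.]
0.3 [160. 191.]
0.4 [152. 153.]
0.45 [148. 133.]
0.5 [143. 112.]
0.55 [139.  91.]
0.6 [134.  68.]
elbow r 0.18299794549978107 z-rel 0.36724255630562996
elbow px 0.6 [164. 126.]
elbow px 0.7 [153.  69.]
elbow px 0.8 [140.   5.]
```

```bash
python3 mv.py "0.35 -0.2 0.5 1.4" "0.36 0.28 0.5 1.3" "0.42 0.318 0.33 1.3"
```

```text
now [ 0.311  -0.2337  0.2303] [-3.140e+00 -2.000e-03  1.642e+00] t 57.58 w 0.0856
[ 0.35 -0.2   0.5   1.4 ] abs: [  3.13   4.1  -26.97] [-0.002 -0.002  0.242]  seq: [  3.13   4.1  -26.97] [-0.002 -0.002  0.242]
[0.36 0.28 0.5  1.3 ] abs: [ 50.94   8.5  -26.89] [-0.002 -0.002  0.342]  seq: [47.47 -7.17 -0.  ] [ 0.  -0.   0.1]
[0.42  0.318 0.33  1.3  ] abs: [54.27 14.78 -9.89] [-0.002 -0.002  0.342]  seq: [ 5.27  4.76 17.  ] [0. 0. 0.]
```

{"op": "arm_command", "data": {
  "targets": [0,3.1,4.1,-27,0,0,0.24,0,3.1,4.1,-27,0,0,0.24,0,3.1,4.1,-27,0,0,0.24,0,3.1,4.1,-27,0,0,0.24,0,3.1,4.1,-27,0,0,0.24,0,3.1,4.1,-27,0,0,0.24,0,3.1,4.1,-27,0,0,0.24]
}}

```text
clock: 58.45
ee_pos: [0.3499, -0.2004, 0.4991]
tcp_rot: [-3.137, -0.002, 1.402]
ft_force: [0.3, -0.6, 0.5]
grip_width: 0.0854
```

{"op": "arm_command", "data": {
  "targets": [0,47.5,-7.2,0,0,0,0.1,0,47.5,-7.2,0,0,0,0.1,0,47.5,-7.2,0,0,0,0.1,0,47.5,-7.2,0,0,0,0.1,0,47.5,-7.2,0,0,0,0.1,0,47.5,-7.2,0,0,0,0.1,0,47.5,-7.2,0,0,0,0.1,0,47.5,-7.2,0,0,0,0.1,0,47.5,-7.2,0,0,0,0.1,0,47.5,-7.2,0,0,0,0.1,0,47.5,-7.2,0,0,0,0.1,0,47.5,-7.2,0,0,0,0.1]
}}

```text
clock: 59.95
ee_pos: [0.3591, 0.2788, 0.5019]
tcp_rot: [3.141, -0.001, 1.299]
ft_force: [0.6, -0.4, -1.0]
grip_width: 0.0855
```

{"op": "arm_command", "data": {
  "targets": [0,5.3,4.8,17,0,0,0,0,5.3,4.8,17,0,0,0,0,5.3,4.8,17,0,0,0,0,5.3,4.8,17,0,0,0,0,5.3,4.8,17,0,0,0,0,5.3,4.8,17,0,0,0]
}}

```text
clock: 60.7
ee_pos: [0.4199, 0.3184, 0.3347]
tcp_rot: [3.138, -0.005, 1.301]
ft_force: [0.0, 0.5, 1.0]
grip_width: 0.0853
```

```bash
python3 - <<'E'
from fit import *
o=arm.get_obs(); save('wrist','w15.png'); print(o['ee_pos'],o['tcp_rot'],o['clock']); np.save('o15.npy',o,allow_pickle=True)
M=model('wrist',o); im=cv2.imread('pics/raw_w15.png')
for n,p in(('L1',(.5625,.3505,-.041)),('L2',(.411,.2477,-.42))):
    x,s=fit('pics/raw_w15.png',M,p,span=.016); print(n,x.round(4),s); draw(im,M,x)
cv2.imwrite('pics/w15.png',im)
E
```

```text
[0.41991665 0.3184144  0.33474599] [ 3.1381246  -0.00462694  1.30079484] 60.7
L1 [ 0.5713  0.3501 -0.0741] -511.4021911621094
L2 [ 0.4138  0.2485 -0.4216] -610.4420776367188
```

View pics/w15.png

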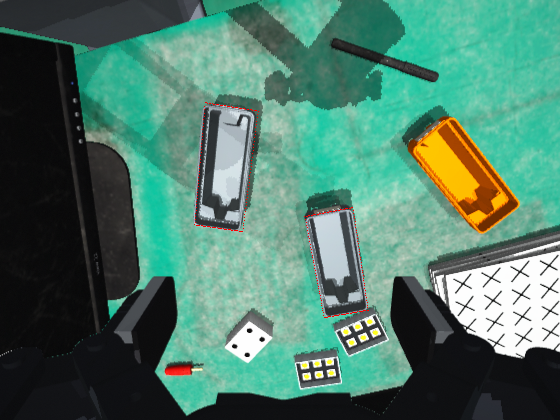

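```bash
python3 - <<'E'
import cv2,numpy as np
im=cv2.imread('pics/raw_w15.png')
cv2.imwrite('pics/w15c.png',np.hstack([cv2.resize(im[90:240,185:265],None,fx=4,fy=4,interpolation=cv2.INTER_CUBIC),cv2.resize(im[185:335,295:380],None,fx=4,fy=4,interpolation=cv2.INTER_CUBIC)]))
E
python3 mv.py "0.4138 0.2485 0.12 1.149" "0.4138 0.2485 0.022 1.149"
```

```text
now [0.4198 0.3184 0.3344] [ 3.138 -0.004  1.301] t 60.75 w 0.0856
[0.4138 0.2485 0.12   1.149 ] abs: [-6.99  1.22 21.42] [ 0.003 -0.004  0.152]  seq: [-6.99  1.22 21.42] [ 0.003 -0.004  0.152]
[0.4138 0.2485 0.022  1.149 ] abs: [-7.03  1.19 31.22] [ 0.003 -0.004  0.152]  seq: [ 0.  -0.   9.8] [0. 0. 0.]
```

View pics/w15c.png

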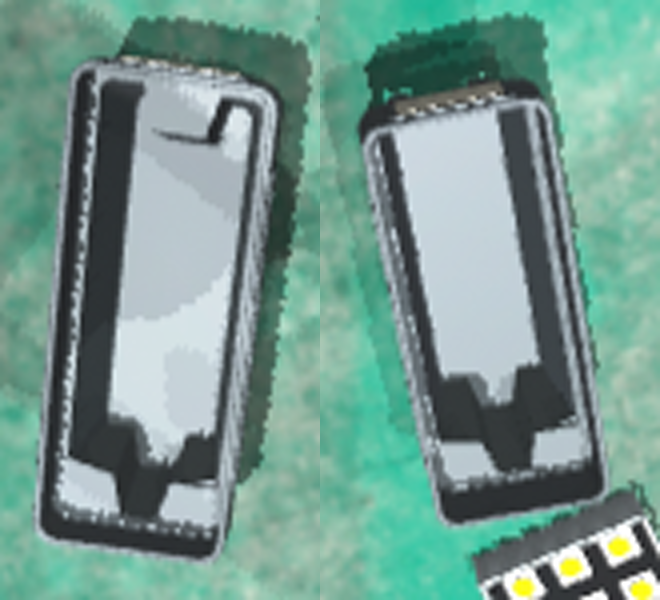

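```bash
python3 - <<'E'
from pt import *
for n,c in (('L1',[(305.5,219),(352,210),(324.5,316.5),(367,308)]),('L2',[(203.5,106.5),(255.5,112.5),(194,225),(240,231)])):
    P=rd('o15.npy',{n+str(i):(*q,.06) for i,q in enumerate(c)},s=1); q=list(P.values())
    print(n,(sum(q)/4).round(4),'ang',ang(q[0]+q[1],q[2]+q[3]).round(3),[np.linalg.norm(q[i]-q[j]).round(4) for i,j in((0,1),(2,3),(0,2),(1,3))])
E
```

```text
L10 [0.4993 0.326  0.06  ]
L11 [0.5033 0.3842 0.06  ]
L12 [0.642  0.3159 0.06  ]
L13 [0.6446 0.3742 0.06  ]
L1 [0.5723 0.3501 0.06  ] ang -0.071 [np.float64(0.0583), np.float64(0.0583), np.float64(0.1431), np.float64(0.1417)]
L20 [0.338  0.2485 0.06  ]
L21 [0.3599 0.3032 0.06  ]
L22 [0.4697 0.1901 0.06  ]
L23 [0.4927 0.2429 0.06  ]
L2 [0.4151 0.2462 0.06  ] ang -0.422 [np.float64(0.0589), np.float64(0.0576), np.float64(0.1441), np.float64(0.1458)]
```

{"op": "arm_command", "data": {
  "targets": [0,-7.05,1.3,6,0.003,-0.004,0.15,0,-7.05,1.3,12,0.003,-0.004,0.15,0,-7.05,1.3,18,0.003,-0.004,0.15,0,-7.05,1.3,24,0.003,-0.004,0.15,0,-7.05,1.3,28,0.003,-0.004,0.15,0,-7.05,1.3,30.6,0.003,-0.004,0.15,0,-7.05,1.3,30.6,0.003,-0.004,0.15,0,-7.05,1.3,30.6,0.003,-0.004,0.15]
}}

```text
clock: 61.75
ee_pos: [0.4148, 0.2478, 0.0274]
tcp_rot: [-3.141, 0.001, 1.151]
ft_force: [0.1, 0.5, 0.2]
grip_width: 0.0853
```

```bash
python3 mv.py "0.4145 0.2475 0.028 1.149"
```

```text
now [0.4148 0.2478 0.0274] [-3.141e+00  1.000e-03  1.151e+00] t 61.75 w 0.0853
[0.4145 0.2475 0.028  1.149 ] abs: [-0.04 -0.01 -0.06] [-0.     0.001  0.002]  seq: [-0.04 -0.01 -0.06] [-0.     0.001  0.002]
```

{"op": "arm_command", "data": {
  "targets": [0.6,0,0,0,0,0,0,0.6,0,0,0,0,0,0,0.6,0,0,0,0,0,0,0.6,0,0,0,0,0,0],
  "force": 40
}}

```text
clock: 62.25
ee_pos: [0.414, 0.2473, 0.0272]
tcp_rot: [-3.141, 0.002, 1.151]
ft_force: [-1.2, -1.3, 6.3]
grip_width: 0.059
```

{"op": "arm_command", "data": {
  "targets": [0.6,0,0,-3,0,0,0,0.6,0,0,-6,0,0,0,0.6,0,0,-10,0,0,0,0.6,0,0,-14,0,0,0,0.6,0,0,-14,0,0,0,0.6,0,0,-14,0,0,0]
}}

```text
clock: 63.0
ee_pos: [0.4131, 0.2468, 0.1651]
tcp_rot: [-3.138, 0.005, 1.151]
ft_force: [0.2, 0.1, -1.3]
grip_width: 0.0586
```

```bash
python3 mv.py "0.572 0.350 0.167 1.499" "0.572 0.350 0.08 1.499"
```

```text
now [0.4131 0.2468 0.1651] [-3.138  0.005  1.151] t 63.0 w 0.0586
[0.572 0.35  0.167 1.499] abs: [15.9  10.31 -0.3 ] [-0.004  0.004 -0.348]  seq: [15.9  10.31 -0.3 ] [-0.004  0.004 -0.348]
[0.572 0.35  0.08  1.499] abs: [15.94 10.34  8.4 ] [-0.004  0.004 -0.348]  seq: [ 0.  -0.   8.7] [0. 0. 0.]
```

{"op": "arm_command", "data": {
  "targets": [0.6,4,2.6,0,0,0,-0.09,0.6,8,5.2,0,0,0,-0.18,0.6,12,7.8,0,0,0,-0.27,0.6,15.8,10.2,0,0,0,-0.348,0.6,15.8,10.2,0,0,0,-0.348,0.6,15.8,10.2,0,0,0,-0.348,0.6,15.8,10.2,0,0,0,-0.348,0.6,15.8,10.2,0,0,0,-0.348]
}}

```text
clock: 64.0
ee_pos: [0.5706, 0.3495, 0.1651]
tcp_rot: [-3.138, 0.003, 1.499]
ft_force: [0.2, -1.0, -0.9]
grip_width: 0.0587
```

```bash
python3 mv.py "0.572 0.350 0.095 1.499"; python3 - <<'E'
from h import *
o=arm.get_obs(); np.save('o16.npy',o,allow_pickle=True); save('wrist','w16.png'); M=model('wrist',o); p=o['ee_pos']
# predicted L1 robot-end rim (z .06) and held tote robot-end rim (z=p.z-.0272+.06)
u=np.array([np.cos(-.072),np.sin(-.072)])
for v in(-.03,0,.03):
    n=np.array([-u[1],u[0]])*v
    print('L1',proj(M,[*(np.array([.572,.35])-.074*u+n),.06]).round(1),'held',proj(M,[*(p[:2]-.074*u+n),p[2]+.0328]).round(1))
im=cv2.imread('pics/raw_w16.png'); cv2.imwrite('pics/w16.png',cv2.resize(im[60:260,180:390],None,fx=3,fy=3))
E
```

```text
now [0.5706 0.3495 0.1651] [-3.138e+00  3.000e-03  1.499e+00] t 64.0 w 0.0587
[0.572 0.35  0.095 1.499] abs: [0.08 0.16 7.  ] [-0.004  0.003 -0.   ]  seq: [0.08 0.16 7.  ] [-0.004  0.003 -0.   ]
L1 [241.3  99.8] held [193.  103.1]
L1 [284.9  99.8] held [283.3 103.1]
L1 [328.6  99.8] held [373.8 103.1]
```

View pics/w16.png

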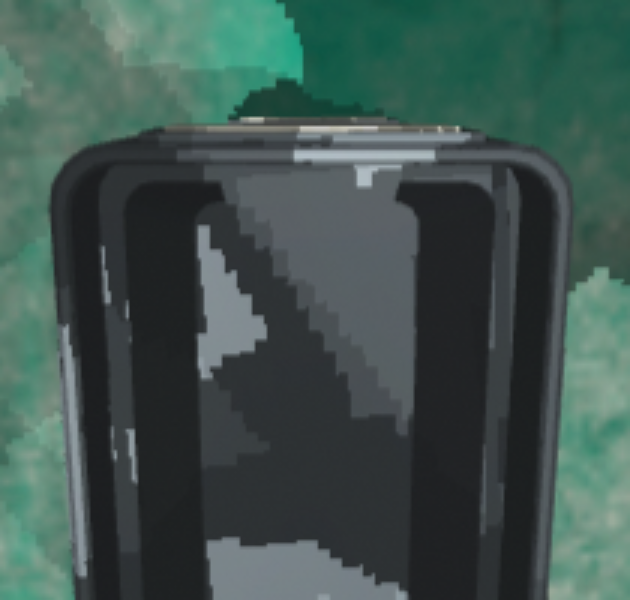

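{"op": "arm_command", "data": {
  "targets": [0.6,0.06,0.05,3,0,0,0,0.6,0.06,0.05,6,0,0,0,0.6,0.06,0.05,8,0,0,0,0.6,0.06,0.05,9,0,0,0,0.6,0.06,0.05,9.5,0,0,0,0.6,0.06,0.05,9.5,0,0,0]
}}

```text
clock: 64.8
ee_pos: [0.5717, 0.3504, 0.0701]
tcp_rot: [-3.138, 0.002, 1.499]
ft_force: [-0.1, -0.4, -0.8]
grip_width: 0.0586
```

{"op": "arm_command", "data": {
  "targets": [0.6,0,0,0.4,0,0,0,0.6,0,0,0.8,0,0,0,0.6,0,0,1.1,0,0,0,0.6,0,0,1.1,0,0,0]
}}

```text
clock: 65.3
ee_pos: [0.5712, 0.3501, 0.0583]
tcp_rot: [-3.137, 0.003, 1.499]
ft_force: [-0.5, -1.1, -1.7]
grip_width: 0.0583
```

{"op": "arm_command", "data": {
  "targets": [0.6,0,0,0.3,0,0,0,0.6,0,0,0.6,0,0,0,0.6,0,0,0.8,0,0,0,0.6,0,0,0.9,0,0,0,0.6,0,0,0.9,0,0,0]
}}

```text
clock: 65.92
ee_pos: [0.5714, 0.3502, 0.0497]
tcp_rot: [-3.138, 0.003, 1.499]
ft_force: [0.2, -0.9, -1.1]
grip_width: 0.0587
```

{"op": "arm_command", "data": {
  "targets": [0.6,0,0,0.1,0,0,0,0.6,0,0,0.2,0,0,0,0.6,0,0,0.2,0,0,0]
}}

```text
clock: 66.3
ee_pos: [0.5717, 0.3511, 0.0493]
tcp_rot: [-3.139, 0.001, 1.499]
ft_force: [-1.2, 1.5, 6.4]
grip_width: 0.0584
```

Contact at exactly the expected height (22 mm higher); release and retreat.

{"op": "arm_command", "data": {
  "targets": [0.6,0,0,-0.05,0,0,0,0.3,0,0,-0.05,0,0,0,0,0,0,-0.05,0,0,0,0,0,0,-0.05,0,0,0,0,0,0,-4,0,0,0,0,0,0,-9,0,0,0,0,0,-4,-14,0,0,0,0,0,-7,-19,0,0,0,0,0,-7,-19,0,0,0,0,0,-7,-19,0,0,0]
}}

```text
clock: 67.55
ee_pos: [0.5022, 0.3553, 0.2372]
tcp_rot: [-3.137, 0.004, 1.499]
ft_force: [-0.3, -0.4, -0.4]
grip_width: 0.0853
```

```bash
python3 - <<'E'
from fit import *
o=arm.get_obs(); np.save('o17.npy',o,allow_pickle=True); save('wrist','w17.png'); print(o['ee_pos'],o['clock'],o['grip_width'])
M=model('wrist',o); 
x,s=fit('pics/raw_w17.png',M,(.572,.35,-.072),z=.082,span=.01); print('nest',x,s)
save('top','top2.png'); Mt=model('top'); 
for z in(.09,.1,.11):
    y,s=fit('pics/raw_top2.png',Mt,(.3695,-.2165,.27),z=z,span=.01); print('stack',z,y,s)
im=cv2.imread('pics/raw_w17.png'); draw(im,M,x,.082)
a=cv2.resize(im[:,150:420],None,fx=1.4,fy=1.4); b=cv2.resize(cv2.imread('pics/raw_top2.png')[140:275,295:425],None,fx=3.2,fy=3.2,interpolation=cv2.INTER_CUBIC)
h=max(len(a),len(b)); c=np.zeros((h,a.shape[1]+b.shape[1],3),np.uint8); c[:len(a),:a.shape[1]]=a; c[:len(b),a.shape[1]:]=b; cv2.imwrite('pics/fin.png',c); print(c.shape)
E
```

```text
[0.50222619 0.35533571 0.23721495] 67.55 0.08532388443788973
nest [ 0.57234699  0.35028713 -0.07180379] -534.851318359375
stack 0.09 [ 0.37145058 -0.2174581   0.27404203] -403.5872802734375
stack 0.1 [ 0.37160722 -0.21601836  0.27668138] -395.3359375
stack 0.11 [ 0.37189823 -0.21452084  0.27350825] -386.18756103515625
(588, 794, 3)
```

View pics/fin.png

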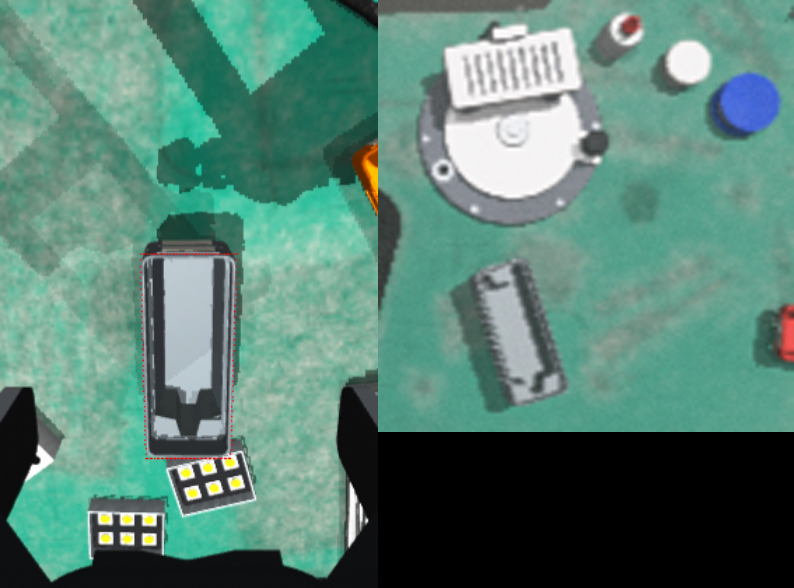

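```bash
python3 - <<'E'
from h import *
save('scene','s2.png'); a=cv2.imread('pics/raw_scene0.png');b=cv2.imread('pics/raw_s2.png'); M=model('scene')
def sub(a,b,X,r=9):
    x,y=proj(M,X).round().astype(int); t=cv2.resize(a[y-r:y+r,x-r:x+r],None,fx=8,fy=8,interpolation=cv2.INTER_CUBIC); S=cv2.resize(b[y-r-6:y+r+6,x-r-6:x+r+6],None,fx=8,fy=8,interpolation=cv2.INTER_CUBIC)
    m=cv2.matchTemplate(S,t,cv2.TM_CCOEFF_NORMED); _,s,_,l=cv2.minMaxLoc(m); return (np.array(l)/8-6).round(2),round(s,3)
K=np.array([.5737,-.3113,.06]); print('knob shift',sub(a,b,K)); 
for d in([0,0,.009],[-.002,0,0]): print(d,'->',(proj(M,K+d)-proj(M,K)).round(2))
E
```

```text
knob shift (array([-0.25,  0.12]), 0.973)
[0, 0, 0.009] -> [ 0.3  -2.07]
[-0.002, 0, 0] -> [-0.31  0.28]
```

```bash
python3 -c "
from rig import arm; print(arm.hand_in()); print(arm.get_obs()['clock'])"
```

```text
the job is handed in; nothing more can be done
None
the job is handed in; nothing more can be done
```

The job is done and handed in at about 68 s on the robot's clock. I don't have the verdict, because the hand-in reports none.

**What I did**
- I swung the table to the unloading stop, let the plunger drop, and put all four modules standing in the load tote.
- I swung the empty table back under the lamp with the plunger home.
- I stacked the right-hand spare on the load tote, half-turned, and nested the two left-hand spares, x axes alike, on the bench.

**Last checks**
- **Plunger and table:** the knob's height in the scene camera matches the start (0.1 px shift; about 2 px would mean lifted). The knob sits about 2 mm off its start position, roughly 1.2°, within the 0.06 rad limit.
- **Stack:** it landed at the expected 40 mm. Its rim fits within 2 mm of the last fits of the load tote. I judged level by eye only.
- **Nest:** it seated at the expected 22 mm and fits within about 1 mm of the tote below.
- **Bystanders:** the jar, dropper, reel and look-alikes look unmoved in the last pictures. I did not pick out the calibration block by name.

**What went wrong or disagreed**
- **Fingertips:** they sit about 20 mm behind the TCP, not 11 mm ahead as `arm.nose_length` says. My first knob grasp closed above the knob, so I went lower.
- **Load tote:** opening the jaws inside it after the first module lifted the tote and carried it over the table. I set it back upright, about 5 mm from where it was, and pushed the module into place.
- **First left spare:** the top camera and the wrist camera disagreed on its position by about 9 mm. I used the wrist value and the nest went in cleanly.
- **Pictures:** I viewed 22, well over the budget of 14.

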